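# Load the can-seamer changeover kit and lock it with the hairpin clip

### The job

Load the three seamer change parts into the lane of the yellow kit tray, lowest first and tallest last: slide the flat blue lifter plate along the table right up to the closed end, then slide the dark seaming chuck in until it touches the plate, then stand the tall spindle in against the chuck. Finally push the hairpin clip by its red tab across the lane until it snaps fully over the spindle's shank. Do not lift the plate or the chuck, push gently so nothing is rammed or tipped over, and leave the tins, spanner, brush and bottle where they are.

Things in the scene. Friction and masses are not known exactly. Their poses are not given: they have to be found in the camera images.
- clip: The hairpin clip (steel wire, red tab); its origin lies on the table under the pocket centre, its axes are the tray's.
- tray: Yellow kit tray fixed to the table: a lane 86 mm wide, its floor level with the table, between walls 24 mm high, 10 mm thick. Origin: on the table on the lane's centre line. The lane runs along the tray's y: closed at y = -120 mm, open at +y; parts slide in along -y. Home, the parts' centres are at y = -81 (plate), -3 (chuck), +75 mm (spindle), x within 4 mm of 0.
- stop_face (a point): Centre of the inner face of the tray's stop (closed end of the lane, 24 mm high), 10 mm above the table. Push each part gently until it is felt to touch; 40 N is too much.
- lane_mouth (a point): Centre of the lane's mouth, on the table, at tray y = 150 mm. Here the flared wall ends stand about 120 mm apart; they narrow (about 30 degrees) to the 86 mm lane at tray y = 113 mm.
- clip_gap (a point): Middle of the 60 mm wide gap in the lane's far wall (tray +x side, away from the robot), tray y = 45 to 105 mm, x = 48 mm, on the table. The clip slides through it; its steel guide bed, up to 13 mm high and 60 mm wide, lies outside it from tray x = 53 to 158 mm.
- plate: Blue lifter plate, a flat disc 78 mm in diameter and 14 mm thick, about 0.28 kg, lying on the table. Origin: centre of its underside. Must not be lifted: push it at its edge with fingertips near the table.
- chuck: Dark grey seaming chuck, a solid disc 78 mm in diameter up to 26 mm high with a slightly narrower (73 mm) lip to its top at 40 mm, about 0.42 kg, standing on the table. Origin: centre of its underside. Must not be lifted: push it at its edge.
- spindle: Steel spindle, standing: a foot flange 78 mm in diameter and 10 mm thick with a plain upright shank 22 mm in diameter to 120 mm high (brass band near the top), about 0.6 kg. Origin: centre of its underside; z up. Grasp it by the shank; it may be lifted, or slid standing on its foot.
- clip_pocket (a point): Centre of the hairpin clip's pocket, 18 mm up, at tray y = 75 mm. It slides along tray x only, 80 (drawn back) to -8 mm, 1 N drag. Two sprung legs reach 27 mm towards tray -x; their throat, 11 mm ahead of the pocket, is 16 mm wide and snaps over the 22 mm shank, the push rising to some 6 to 13 N, then giving way; pushed past that, it wedges on the shank. It may first shove the spindle to the near wall.
- clip_tab (a point): Middle of the top edge of the outer (tray +x) face of the clip's upright red push tab, 58 mm up. The tab is 44 mm wide along tray y, 6 mm thick, from 14 to 58 mm high; its outer face is 51 mm to the tray's +x of the pocket. Push it towards the tray's -x with fingertips above the 24 mm wall.
- tin_a: Bystander: closed grey tin 64 mm in diameter, 45 mm high, origin at the centre of its underside.
- tin_b: Bystander: closed grey tin 64 mm in diameter, 45 mm high, origin at the centre of its underside.
- tin_c: Bystander: closed grey tin 64 mm in diameter, 60 mm high, origin at the centre of its underside.
- spanner: Bystander: a spanner lying flat on the table; origin under its middle.
- brush: Bystander: a hand brush lying on the table; origin under its middle.
- sanitiser: Bystander: white bottle with a blue cap, 64 mm in diameter, 170 mm high, origin at the centre of its underside.
Not all that is in view belongs to the job. Several things have the shape of the plate; the one meant has the colours described above. What is shaped like the chuck but purple is not meant.

How it is judged:
By the outcome, as a careful person would: the job done as asked, in the order asked, and still so for the second after the job is handed in, with the robot touching nothing.
It also fails if it takes over 72 s, if anything falls off the work surface, if the arm or the gripper's body presses on something with over 40 N, if the wrist force passes 120 N, or if a joint passes its speed limit or range.

### The arm

A 6-joint arm with a two-finger parallel gripper is mounted at the origin on the work surface. World frame = base frame: x ahead of the robot, y to its left, z up, the work surface at z = 0. Lengths are in m, angles in rad, forces in N, time in s.
With the tool pointing down it reaches from about 0.275 to 0.85 m from the base axis. Payload 19 kg.
Tool frame: the origin (TCP) lies at the very end of the fingers, on their centre line; the grasp point (between the pads) lies bot.grip_point_offset behind it (bot.grip_point_offset is the distance from the TCP to the grasp point, in m); x points along the fingers, z is the direction in which the jaws open and shut, and the axes are right-handed (so a half turn about x gives the same grasp; the last joint's range is limited). The gripper opens to 85 mm and grips with 20 to 120 N. Pads are 22 mm wide; open, the fingers measure 114 mm over their backs; the gripper's body (76 mm by 85 mm) begins 54 mm behind the grasp point. The pads swing forward as they close: fully open they stand 13 mm farther back than shut.
Start: joints at [-1.359, 0.15, 1.437, -0, 1.554, -0.134], TCP at [0.195, -0.541, 0.231] pointing down, gripper open.
Joint ranges: [-2.8, 2.8], [-0.68, 2.1], [0.12, 2.68], [-1.39, 4.53], [0.16, 2.79], [-2.81, 2.81]. Speed limits (rad/s): [1.89, 1.89, 2.22, 3.01, 3.01, 3.01].

### API

Orientations are given as a 3x3 rotation matrix whose columns are the frame's x, y, z axes.
In Python, from plant import observe, capture, camera_params, order, bot gives the robot as it stands. The module is installed in compiled form; this text tells all that it offers.
- The arm moves only by the tool drive_tool, never from a script. Its argument "motion" is a list of rows, each a list of 3 entries, a list of its own where there are three numbers: the turn, a rotation vector about the world's x, y, z normalised to -1 to 1, where 1 is 0.12 rad, then the shift along the world's x, y, z normalised to -1 to 1, where 1 is 0.02 m, then the closure, from 0 (fully open) to 1 (shut). A call has exactly 10 rows; each row shifts and turns the commanded pose from where the row before left it; what a row does not reach is not made up. A row lasts 1/8 s, in which the tool goes at most 62.5 mm and 10.7 degrees, less where a joint would pass 70% of its speed; a pose out of reach is approached as far as the arm can. A call with a number of a shift or a turn outside -1 to 1 is refused whole. A call with a gripper value outside its range is refused whole. The fingers move at their own pace and stop on an object; the grip force is fixed at half the most. Time passes only in rows, so rows that do not move let the fingers close, or fill a call up. It gives the time, the measured TCP pose, the force and the opening at its end, in the units of the state.
- observe(): the state, without advancing time (a new reading comes with each control period).
- capture(name): name is "scene" or "top"; returns the picture (400x640x3 uint8, red, green, blue); there is no depth.
- camera_params(name): a dict with "camera_matrix" (3x3 intrinsics, pixels), "xyz" and "orientation" of the camera in the world. Camera axes: x right, y down, z forward; pixel columns grow to the right and rows downward; lengths in m; the calibration is good to about 2 mm. A picture is of the moment at which its call begins. camera_params takes no time and is no camera call.
- order.hand_in(): hands the job in, once; it reports no verdict.
The state is a dict: "time": time; "joints": joint angles; "dq": joint speeds; "effort": joint torques, N m; "eef_pos": TCP position; "tool_rot": TCP orientation; "wrist_force": force on the tool from outside, world axes, zero at the start; "ft_torque": the same for the moment, N m; "opening": opening from 0.0 (shut) to 1.0 (fully open).
Only numpy, scipy, OpenCV 4.12 (cv2) and the standard library are available. Lean on these libraries where they do the work, as an engineer would, in place of code of your own. Each camera call takes 0.05 s, during which the arm holds its last target.

## Working session

There is one attempt and no reset: what is moved stays moved. The work goes in short steps, Python scripts to look and compute and a tool call to move; the robot and the scene stay as the last step left them, time stands still between calls to the robot, and variables do not carry over. Pictures are saved under pics/ and viewed, and the job is handed in when it is done.

Besides the shell and the picture viewer there is one more tool, called after "Request:" by a JSON object that holds its "method" and its "body", one argument or row to a line. drive_tool: Moves the arm, as the interface text tells. Scaled input: -1 to 1 covers 0.02 m each way for a shift and 0.12 rad each way for a turn. Its arguments: {"type":"object","properties":{"motion":{"type":"array","items":{"type":"array"}}},"required":["motion"]}

```bash
mkdir -p pics
python3 - <<'E'
from plant import observe,capture,camera_params,bot
import cv2
print(observe()); print(bot.grip_point_offset)
for n in("scene","top"):
    p=capture(n); cv2.imwrite(f"pics/{n}0.png",p[:,:,::-1]); print(n,camera_params(n))
E
```

```text
{'time': 0.0, 'joints': array([-1.35897906e+00,  1.50991320e-01,  1.43802767e+00, -9.07037468e-06,
        1.55378911e+00, -1.34008754e-01]), 'dq': array([ 0.00056761,  0.0017969 ,  0.0011558 ,  0.00073903,  0.00163406,
       -0.00092828]), 'effort': array([-7.07005413e-03, -7.13065481e+01, -5.70874250e+01, -9.61830592e-04,
        8.99492676e-03, -5.43216083e-05]), 'eef_pos': array([ 0.19483227, -0.54072707,  0.2306741 ]), 'tool_rot': array([[-2.64398789e-04,  9.40795741e-01,  3.38973898e-01],
       [ 1.18637853e-03,  3.38973966e-01, -9.40795006e-01],
       [-9.99999261e-01,  1.53406294e-04, -1.20576418e-03]]), 'wrist_force': array([ 0.95395885, -0.05909049, -0.04397966]), 'ft_torque': array([-0.0340395 ,  0.08704863,  0.05828816]), 'opening': 0.9973386314536743}
0.0187
scene {'camera_matrix': array([[365.22801732,   0.        , 314.30989331],
       [  0.        , 365.22801732, 195.47415466],
       [  0.        ,   0.        ,   1.        ]]), 'xyz': array([1.00011747, 0.16905081, 0.85066144]), 'orientation': array([[-0.41627327,  0.75772001, -0.50257034],
       [ 0.90922431,  0.35009871, -0.22525997],
       [ 0.00526524, -0.55071888, -0.83467419]])}
top {'camera_matrix': array([[386.79295034,   0.        , 320.02535114],
       [  0.        , 386.79295034, 199.07609428],
       [  0.        ,   0.        ,   1.        ]]), 'xyz': array([ 0.42278865, -0.04440653,  1.01000587]), 'orientation': array([[ 0.02317174, -0.9941601 ,  0.10539812],
       [-0.99970032, -0.02220929,  0.01029626],
       [-0.00789532, -0.10560512, -0.9943768 ]])}
```

View pics/scene0.png

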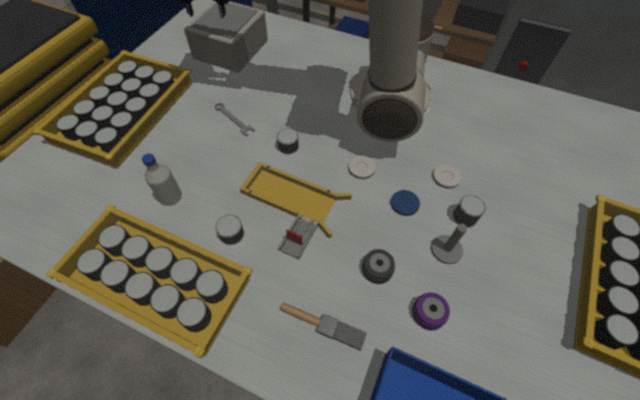

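View pics/top0.png

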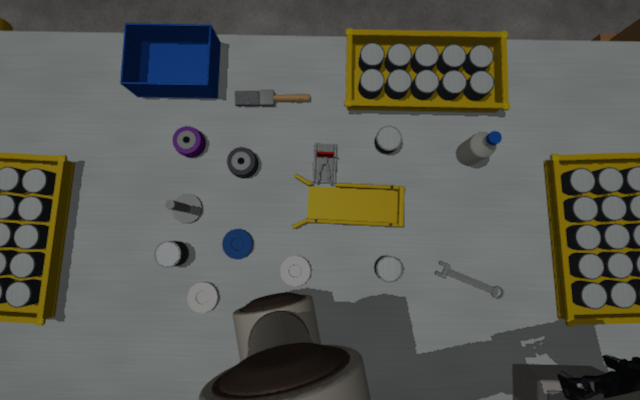

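Candidates in the top view:
- **Plate:** blue disc (237,243). White discs at (295,270) and (203,297) are decoys.
- **Chuck:** dark grey (242,162). The purple one at (188,140) is a decoy.
- **Spindle:** flange (186,208), shank to its left. A tin at (172,253) stands close by.
- **Tray:** (355,205), mouth to the left. The red clip tab is at (325,153).

I'll measure these and check close crops.

```bash
cat > h.py <<'E'
import numpy as np,cv2
from plant import observe,capture,camera_params,bot
def pt(n,u,v,z):
    c=camera_params(n);d=c["orientation"]@np.linalg.solve(c["camera_matrix"],[u,v,1.]);o=c["xyz"]
    return o+d*(z-o[2])/d[2]
def px(n,p):
    c=camera_params(n);q=c["camera_matrix"]@(c["orientation"].T@(np.asarray(p)-c["xyz"]));return q[:2]/q[2]
def get(n,name):
    p=capture(n)[:,:,::-1].copy();cv2.imwrite(f"pics/{name}.png",p);return p
def crop(img,u0,v0,u1,v1,k,name):
    cv2.imwrite(f"pics/{name}.png",cv2.resize(img[v0:v1,u0:u1],None,fx=k,fy=k,interpolation=cv2.INTER_CUBIC))
def blobs(m,amin=30):
    n,l,s,c=cv2.connectedComponentsWithStats(m.astype(np.uint8))
    return [(s[i],c[i],l==i) for i in range(1,n) if s[i,4]>amin]
E
python3 - <<'E'
from h import *
t=cv2.imread("pics/top0.png");s=cv2.imread("pics/scene0.png")
crop(t,140,110,420,320,2.8,"topc");crop(s,220,120,500,340,2.8,"scenec")
for n,im in(("top",t),("scene",s)):
    h=cv2.cvtColor(im,cv2.COLOR_BGR2HSV)
    m=cv2.inRange(h,(100,120,40),(125,255,255))
    for st,c,_ in blobs(m,80): print(n,"blue",st,c.round(1),pt(n,*c,.014).round(4))
    m=cv2.inRange(h,(18,120,60),(35,255,255))
    for st,c,mm in blobs(m,300):
        if st[4]<6000: print(n,"yel",st,c.round(1),cv2.minAreaRect(np.argwhere(mm)[:,::-1].astype(np.float32)))
    m=cv2.inRange(h,(0,120,60),(8,255,255))|cv2.inRange(h,(172,120,60),(180,255,255))
    for st,c,_ in blobs(m,15): print(n,"red",st,c.round(1),pt(n,*c,.05).round(4))
E
```

```text
top blue [ 121   23   99   75 6406] [172.3  60.6] [0.8954 0.3736 0.014 ]
top blue [486 131  15  14 152] [493.5 137.7] [ 0.7004 -0.4855  0.014 ]
top blue [223 229  30  30 701] [237.3 243.5] [0.4092 0.1753 0.014 ]
top yel [ 345   28  165   82 4384] [428.8  73.2] ((427.0127868652344, 68.50016784667969), (164.94798278808594, 79.04479217529297), 0.7345209717750549)
top yel [   0  153   66  172 3087] [ 33.9 231.7] ((29.2132625579834, 238.66854858398438), (65.22784423828125, 169.9840850830078), 2.290609836578369)
top yel [ 551  153   89  173 4336] [590.4 236.9] ((596.421142578125, 238.92379760742188), (171.3538818359375, 88.10761260986328), 89.01223754882812)
top yel [544 162  17 155 485] [552.1 238.5] ((552.4071044921875, 238.9182891845703), (154.72476196289062, 3.9479758739471436), 84.85211181640625)
top yel [ 292  174  113   55 3892] [354.9 204.5] ((348.75518798828125, 204.1620635986328), (110.74974822998047, 54.14170837402344), 3.3664603233337402)
top red [317 151  17   3  35] [324.8 152.5] [ 0.6433 -0.0437  0.05  ]
scene blue [336  17  32  20 405] [353.1  26.2] [-0.2979 -0.2515  0.014 ]
scene blue [142 154  12  11  96] [148.2 159.1] [ 0.5844 -0.5515  0.014 ]
scene blue [392 191  27  24 414] [405. 202.] [0.4122 0.1758 0.014 ]
scene blue [ 371  348  135   52 3636] [422.3 381.7] [0.8203 0.3358 0.014 ]
scene yel [   0    0   97  102 2542] [45.1 53.7] ((31.176706314086914, 40.13677978515625), (63.34909439086914, 122.77476501464844), 53.267173767089844)
scene yel [ 241  163  110   73 3016] [290.7 193.9] ((295.20745849609375, 192.09451293945312), (101.15704345703125, 46.5206413269043), 27.095550537109375)
scene yel [ 574  195   66  182 3216] [601.7 285.6] ((606.4999389648438, 285.5), (180.99996948242188, 64.99998474121094), 90.0)
scene red [520  61   9   5  33] [524.3  62.9] [-0.2885  0.385   0.05  ]
scene red [287 230  15   9  50] [293.9 233.9] [ 0.642  -0.0455  0.05  ]
```

View pics/topc.png

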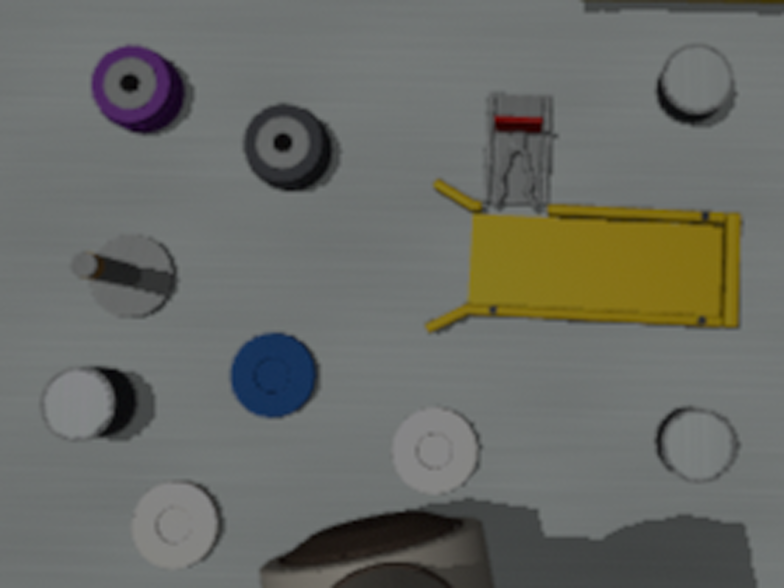

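View pics/scenec.png

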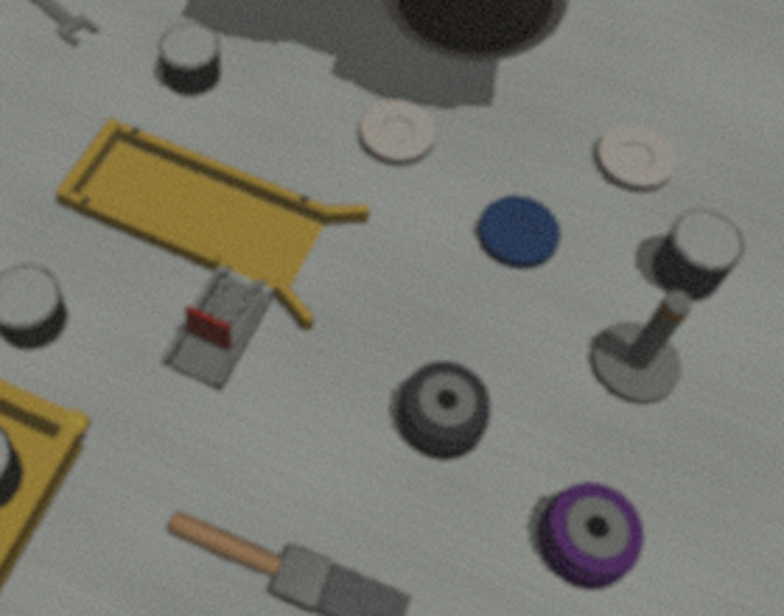

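Run:
```python
from h import *
t=cv2.imread("pics/top0.png");s=cv2.imread("pics/scene0.png")
print("nadir",px("top",[.4228,-.0444,0]))
h=cv2.cvtColor(t,cv2.COLOR_BGR2HSV)
k=4
def mask(im,lo,hi):
    b=cv2.resize(im,None,fx=k,fy=k,interpolation=cv2.INTER_CUBIC);return cv2.inRange(cv2.cvtColor(b,cv2.COLOR_BGR2HSV),lo,hi)
def up(x): return (x+.5)/k-.5
m=mask(t,(18,120,50),(35,255,255))
m[:, :285*k]=0;m[:,410*k:]=0;m[:165*k]=0;m[235*k:]=0
top=[];bot_=[]
for u in range(318*k,400*k):
    v=np.where(m[:,u])[0]
    if u>344*k: top.append(pt("top",up(u),up(v[0]-.5),.024)[:2])
    bot_.append((up(u),up(v[-1]+.5)))
B0=np.array([pt("top",*b,0)[:2] for b in bot_]);B1=np.array([pt("top",*b,.024)[:2] for b in bot_])
R=[]
for v in range(190*k,222*k):
    u=np.where(m[v])[0]; R.append(pt("top",up(u[-1]+.5),up(v),.024)[:2])
def fit(P):
    vx,vy,x,y=cv2.fitLine(np.float32(P),cv2.DIST_HUBER,0,.01,.01).ravel(); return np.array([vx,vy]),np.array([x,y])
for nm,P in(("far",top),("near z0",B0),("near z24",B1),("stop",R)):
    d,p=fit(P); 
    print(nm,d,p,np.degrees(np.arctan2(d[1],d[0])))
dF,pF=fit(top)
n=np.array([-dF[1],dF[0]])
for P in(B0,B1): print("width",np.abs((P-pF)@n).mean())
np.savez("t.npz")
for n,im in(("top",t),("scene",s)):
    for nm,lo,hi,z,box in(("blue",(100,120,40),(125,255,255),.014,dict(top=(210,220,265,265),scene=(380,180,430,225))[n]),
      ("red",(0,120,60),(8,255,255),.054,dict(top=(310,145,340,160),scene=(280,220,310,250))[n])):
        mm=mask(im,lo,hi);mk=np.zeros_like(mm);a,b,c,d=[q*k for q in box];mk[b:d,a:c]=mm[b:d,a:c]
        c_,=sorted(cv2.findContours(mk,0,cv2.CHAIN_APPROX_NONE)[0],key=cv2.contourArea)[-1:]
        W=np.array([pt(n,up(u),up(v),z)[:2] for u,v in c_[:,0]],np.float32)
        print(n,nm,cv2.minEnclosingCircle(W) if nm=="blue" else cv2.minAreaRect(W))
```

```text
nadir [323.09405831 240.14994896]
far [0.02712223 0.9996321 ] [ 0.56938416 -0.14595585] 88.445816
near z0 [0.02803097 0.999607  ] [ 0.46556425 -0.13567463] 88.39373
near z24 [0.02803097 0.999607  ] [ 0.4645478 -0.1335059] 88.39373
stop [ 0.99987733 -0.0156616 ] [ 0.5200563  -0.24816847] -0.89738
width 0.10406055014037333
width 0.10513544133934144
top blue ((0.40913987159729004, 0.175432488322258), 0.03871316835284233)
top red ((0.6426066756248474, -0.043650537729263306), (0.042275525629520416, 0.006082804873585701), 89.9288558959961)
scene blue ((0.4124591052532196, 0.17583946883678436), 0.037360310554504395)
scene red ((0.6445241570472717, -0.041100360453128815), (0.047226984053850174, 0.014763464219868183), 75.53109741210938)
```

Run:
```python
from h import *
t=cv2.imread("pics/top0.png");s=cv2.imread("pics/scene0.png")
f=lambda n,a,b,z:print(n,a,b,z,pt(n,a,b,z)[:2].round(4))
T=lambda a,b:(140+(a+.5)/2.8-.5,110+(b+.5)/2.8-.5); S=lambda a,b:(220+(a+.5)/2.8-.5,120+(b+.5)/2.8-.5)
f("top",*T(548,208),.024);f("top",*T(487,208),.024);f("top",*T(470,260),0)
f("top",*T(435,182),.024);f("top",*T(428,328),.024);f("top",*T(740,213),.024);f("top",*T(740,327),.024)
f("scene",*S(112,122),.024);f("scene",*S(60,195),.024);f("scene",*S(368,212),.024);f("scene",*S(308,326),.024)
# predict
o=np.array([.5181,-.1181]);e=np.array([[.9996,.0276],[-.0276,.9996]])
for n in("top","scene"):
  for nm,q,z in(("stopfar",(53,-130),24),("stopnear",(-53,-130),24),("mouthfar",(65,150),24),("mouthnear",(-65,150),24),("tabL",(131,97),58),("tabR",(131,53),58),("gap",(53,45),24),("gap2",(53,105),24)):
    w=o+e@(np.array(q)/1e3); print(n,nm,px(n,[*w,z/1e3]).round(1))
crop(t,285,130,415,235,6,"trt");crop(s,235,150,355,260,6,"trs")
```

```text
top 335.39285714285717 183.96428571428572 0.024 [ 0.5673 -0.0728]
top 313.6071428571429 183.96428571428572 0.024 [ 0.566  -0.0168]
top 307.53571428571433 202.53571428571428 0 [ 0.52   -0.0014]
top 295.03571428571433 174.67857142857144 0.024 [0.5892 0.0318]
top 292.53571428571433 226.82142857142858 0.024 [0.4547 0.0341]
top 403.9642857142857 185.75 0.024 [ 0.5665 -0.249 ]
top 403.9642857142857 226.46428571428572 0.024 [ 0.4621 -0.249 ]
scene 259.67857142857144 163.25 0.024 [ 0.4673 -0.2429]
scene 241.10714285714286 189.32142857142856 0.024 [ 0.5681 -0.2444]
scene 351.1071428571429 195.39285714285717 0.024 [0.4602 0.0365]
scene 329.67857142857144 236.10714285714286 0.024 [0.5979 0.0324]
top stopfar [404.2 185.4]
top stopnear [403.  226.7]
top mouthfar [295.7 175.5]
top mouthnear [292.8 225.8]
top tabL [317.3 148.3]
top tabR [334.8 149.1]
top gap [336.1 182. ]
top gap2 [312.8 180.9]
scene stopfar [239.6 188.5]
scene stopnear [259.6 161.4]
scene mouthfar [330.5 232.3]
scene mouthnear [350.5 194.2]
scene tabL [299.6 238.9]
scene tabR [283.6 231.7]
scene gap [296.1 212.9]
scene gap2 [316.6 221.8]
```

View pics/trt.png

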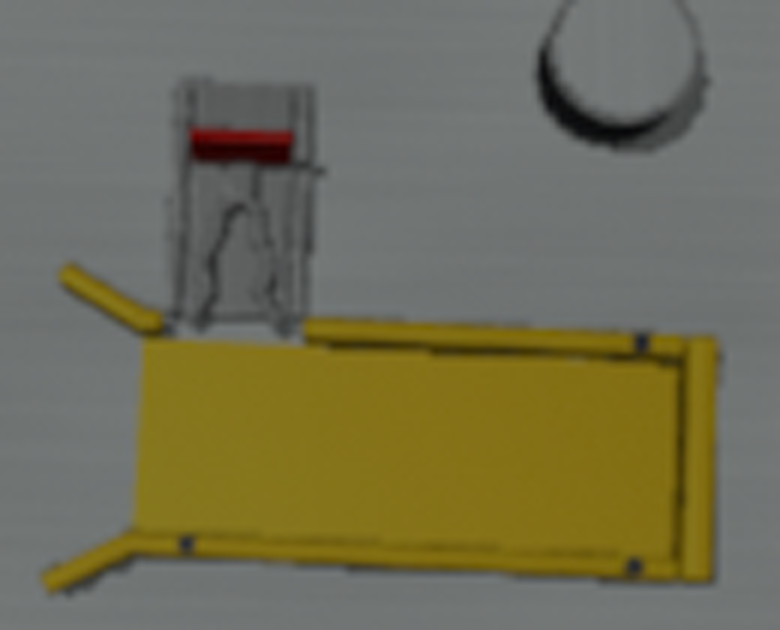

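View pics/trs.png

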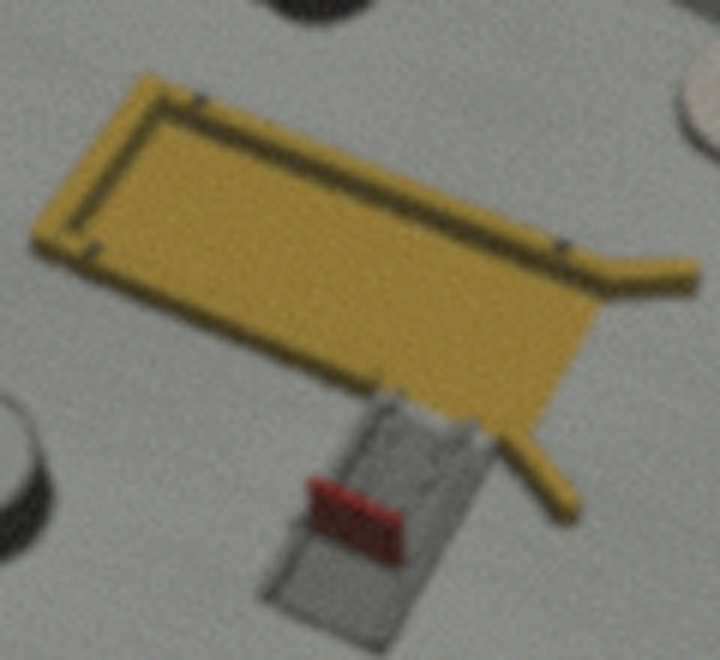

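```bash
cat >> h.py <<'E'
O=np.array([.5195,-.1160]);E=np.array([[.9996,.0276],[-.0276,.9996]])
def w2t(p): return E.T@(np.asarray(p)[:2]-O)
def t2w(p): return O+E@np.asarray(p)[:2]
E
python3 - <<'E'
from h import *
t=cv2.imread("pics/top0.png");s=cv2.imread("pics/scene0.png")
T=lambda a,b:(140+(a+.5)/2.8-.5,110+(b+.5)/2.8-.5); S=lambda a,b:(220+(a+.5)/2.8-.5,120+(b+.5)/2.8-.5)
def sh(nm,a,b,z):
    p=pt("top",*T(*a),z);q=pt("scene",*S(*b),z);m=(p+q)/2;print(nm,p[:2].round(4),q[:2].round(4),"mean",m[:2].round(4),"tray",w2t(m).round(4))
sh("chuckhole",(283,142),(447,400),.040)
sh("flange",(133,277),(636,363),.010)
sh("shank top",(85,265),(679,301),.120)
sh("plate",(274,375),(518,231),.014)
sh("tin by spindle",(78,404),(707,241),.06)
sh("white near",(436,450),(398,130),.014)
sh("white far",(177,524),(637,156),.014)
sh("purple",(130,84),(598,526),.04)
crop(t,150,120,270,260,5,"pt");
E
```

```text
chuckhole [0.6204 0.1703] [0.6207 0.1698] mean [0.6205 0.1701] tray [0.0931 0.2887]
flange [0.4962 0.3107] [0.5017 0.3128] mean [0.4989 0.3117] tray [-0.0324  0.427 ]
shank top [0.4971 0.3121] [0.4977 0.3128] mean [0.4974 0.3125] tray [-0.0339  0.4277]
plate [0.4089 0.1746] [0.4132 0.1751] mean [0.4111 0.1749] tray [-0.1164  0.2878]
tin by spindle [0.3805 0.3344] [0.3836 0.3347] mean [0.382  0.3345] tray [-0.1499  0.4466]
white near [0.3448 0.0243] [0.3457 0.0259] mean [0.3453 0.0251] tray [-0.1781  0.1362]
white far [0.2733 0.2562] [0.2748 0.259 ] mean [0.2741 0.2576] tray [-0.2556  0.3667]
purple [0.6714 0.3134] [0.6719 0.3133] mean [0.6717 0.3134] tray [0.1403 0.4334]
```

View pics/pt.png

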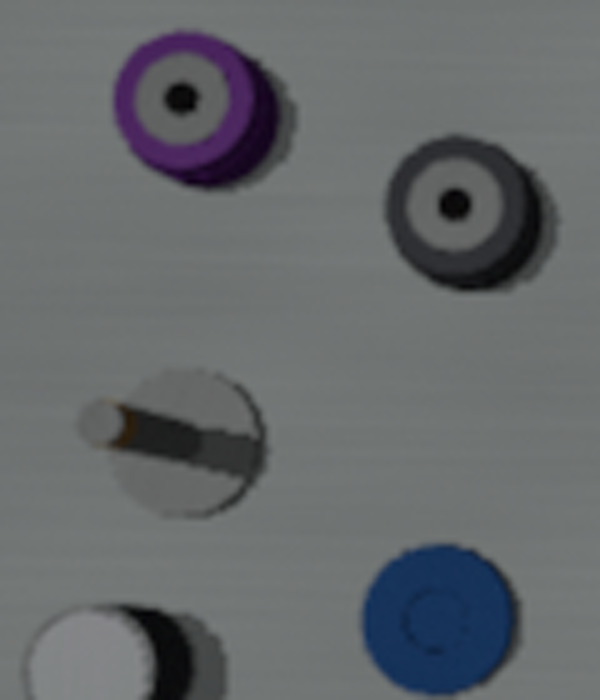

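Request:
{"method": "drive_tool", "body": {
  "motion": [
    [[0, 0, 0.44], [0.22, 1, 0], 0.53],
    [[0, 0, 0.44], [0.22, 1, 0], 0.53],
    [[0, 0, 0.44], [0.22, 1, 0], 0.53],
    [[0, 0, 0.44], [0.22, 1, 0], 0.53],
    [[0, 0, 0.44], [0.22, 1, 0], 0.53],
    [[0, 0, 0.44], [0.22, 1, 0], 0.53],
    [[0, 0, 0.44], [0.22, 1, 0], 0.53],
    [[0, 0, 0.44], [0.22, 1, 0], 0.53],
    [[0, 0, 0.44], [0.22, 1, 0], 0.53],
    [[0, 0, 0.44], [0.22, 1, 0], 0.53]
  ]
}}

```text
time: 1.35
eef_pos: [0.2391, -0.3396, 0.2313]
tool_rot: [[-0.0, 0.639, 0.769], [0.0, 0.769, -0.639], [-1.0, -0.0, -0.0]]
wrist_force: [-0.3, 0.2, -0.2]
opening: 0.472
```

Request:
{"method": "drive_tool", "body": {
  "motion": [
    [[0, 0, 0.44], [0.22, 1, 0], 0.53],
    [[0, 0, 0.44], [0.22, 1, 0], 0.53],
    [[0, 0, 0.44], [0.22, 1, 0], 0.53],
    [[0, 0, 0.44], [0.22, 1, 0], 0.53],
    [[0, 0, 0.44], [0.22, 1, 0], 0.53],
    [[0, 0, 0.44], [0.22, 1, 0], 0.53],
    [[0, 0, 0.44], [0.22, 1, 0], 0.53],
    [[0, 0, 0.44], [0.22, 1, 0], 0.53],
    [[0, 0, 0.44], [0.22, 1, 0], 0.53],
    [[0, 0, 0.44], [0.22, 1, 0], 0.53]
  ]
}}

```text
time: 2.6
eef_pos: [0.2829, -0.1397, 0.2313]
tool_rot: [[0.0, 0.165, 0.986], [-0.0, 0.986, -0.165], [-1.0, -0.0, 0.0]]
wrist_force: [0.2, 0.5, -0.2]
opening: 0.47
```

Request:
{"method": "drive_tool", "body": {
  "motion": [
    [[0, 0, 0.44], [0.22, 1, 0], 0.53],
    [[0, 0, 0.44], [0.22, 1, 0], 0.53],
    [[0, 0, 0.44], [0.22, 1, 0], 0.53],
    [[0, 0, 0.44], [0.22, 1, 0], 0.53],
    [[0, 0, 0.44], [0.22, 1, 0], 0.53],
    [[0, 0, 0.44], [0.22, 1, 0], 0.53],
    [[0, 0, 0.44], [0.22, 1, 0], 0.53],
    [[0, 0, 0.44], [0.22, 1, 0], 0.53],
    [[0, 0, 0.44], [0.22, 1, 0], 0.53],
    [[0, 0, 0.44], [0.22, 1, 0], 0.53]
  ]
}}

```text
time: 3.85
eef_pos: [0.3265, 0.0602, 0.2313]
tool_rot: [[0.0, -0.355, 0.935], [-0.0, 0.935, 0.355], [-1.0, -0.0, 0.0]]
wrist_force: [0.7, 0.2, 0.2]
opening: 0.471
```

Request:
{"method": "drive_tool", "body": {
  "motion": [
    [[0, 0, 0.38], [0.2, 1, 0], 0.53],
    [[0, 0, 0.38], [0.2, 1, 0], 0.53],
    [[0, 0, 0.38], [0.2, 1, 0], 0.53],
    [[0, 0, 0.38], [0.2, 1, -0.5], 0.53],
    [[0, 0, 0.38], [0.2, 1, -1], 0.53],
    [[0, 0, 0.38], [0.2, 1, -1], 0.53],
    [[0, 0, 0.38], [0.2, 1, -1], 0.53],
    [[0, 0, 0.38], [0.2, 1, -1], 0.53],
    [[0, 0, 0.38], [0.2, 0.2, -1], 0.53],
    [[0, 0, 0], [0, 0, -1], 0.53]
  ]
}}

```text
time: 5.1
eef_pos: [0.3623, 0.2238, 0.1006]
tool_rot: [[-0.0, -0.698, 0.716], [-0.0, 0.716, 0.698], [-1.0, 0.0, -0.0]]
wrist_force: [-0.6, 0.3, -1.0]
opening: 0.469
```

Request:
{"method": "drive_tool", "body": {
  "motion": [
    [[0, 0, 0], [0, 0, -1], 0.53],
    [[0, 0, 0], [0, 0, -1], 0.53],
    [[0, 0, 0], [0, 0, -1], 0.53],
    [[0, 0, 0], [0, 0, -1], 0.53],
    [[0, 0, 0], [0, 0, -0.5], 0.53],
    [[0, 0, 0], [0, 0, -0.3], 0.53],
    [[0, 0, 0], [0.2, -0.2, 0], 0.53],
    [[0, 0, 0], [0.2, -0.2, 0], 0.53],
    [[0, 0, 0], [0.2, -0.2, 0], 0.53],
    [[0, 0, 0], [0.2, -0.2, 0], 0.53]
  ]
}}

```text
time: 6.35
eef_pos: [0.3793, 0.2068, 0.0055]
tool_rot: [[0.0, -0.696, 0.719], [0.0, 0.719, 0.696], [-1.0, -0.0, 0.0]]
wrist_force: [-1.0, 0.9, -0.0]
opening: 0.474
```

Run:
```python
from h import *
a=get("top","a_t");b=get("scene","a_s")
crop(b,340,140,480,250,5.5,"a_sc")
o=observe();print(o["eef_pos"],o["wrist_force"],w2t(o["eef_pos"]))
```

```text
[0.37934342 0.20669546 0.00537836] [0.34788763 0.04994782 0.56564632] [-0.14900692  0.31869806]
```

View pics/a_sc.png

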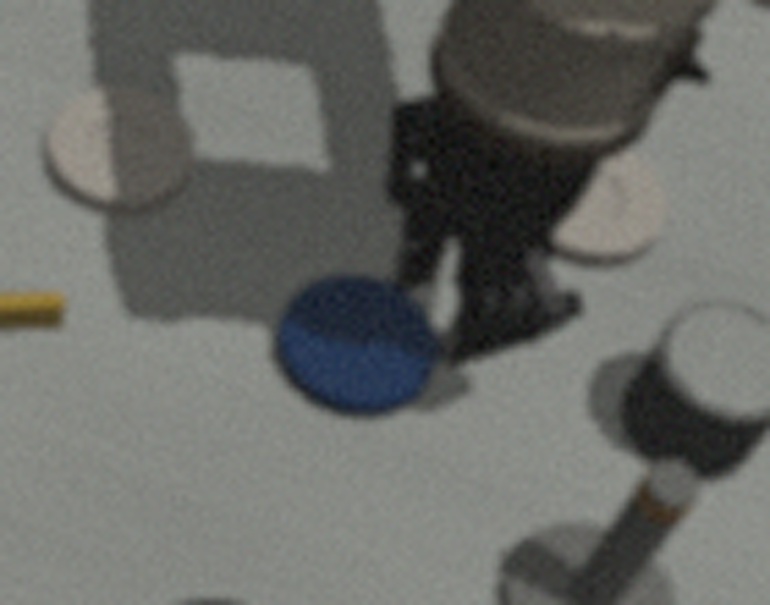

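View pics/a_t.png

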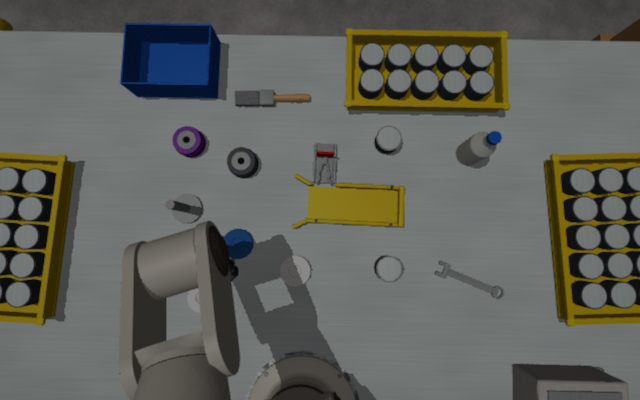

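Request:
{"method": "drive_tool", "body": {
  "motion": [
    [[0, 0, 0], [0.2, -0.2, 0], 0.53],
    [[0, 0, 0], [0.4, -0.4, 0], 0.53],
    [[0, 0, 0], [0.6, -0.6, 0], 0.53],
    [[0, 0, 0], [0.6, -0.6, 0], 0.53],
    [[0, 0, 0], [0.7, -0.7, 0], 0.53],
    [[0, 0, 0], [0.7, -0.7, 0], 0.53],
    [[0, 0, 0], [0.7, -0.7, 0], 0.53],
    [[0, 0, 0], [0.7, -0.7, 0], 0.53],
    [[0, 0, 0], [0.6, -0.6, 0], 0.53],
    [[0, 0, 0], [0.4, -0.5, 0], 0.53]
  ]
}}

```text
time: 7.7
eef_pos: [0.4916, 0.0922, 0.0052]
tool_rot: [[-0.0, -0.696, 0.719], [-0.0, 0.719, 0.696], [-1.0, 0.0, -0.0]]
wrist_force: [-1.3, 2.7, 0.4]
opening: 0.476
```

Run:
```python
from h import *
b=get("scene","b_s");a=get("top","b_t")
crop(b,240,120,440,260,4,"b_sc")
o=observe();print(o["eef_pos"],o["wrist_force"],w2t(o["eef_pos"]))
for n,im in(("scene",b),("top",a)):
    m=cv2.inRange(cv2.cvtColor(im,cv2.COLOR_BGR2HSV),(100,120,30),(125,255,255))
    for st,c,_ in blobs(m,100):
        p=pt(n,*c,.014);print(n,st,p.round(4),w2t(p).round(4))
```

```text
[0.49163834 0.09212103 0.00522772] [1.23908181 0.51956776 0.37554113] [-0.03359466  0.2072688 ]
scene [  72    0  120   58 2875] [ 0.0379 -1.0914  0.014 ] [-0.4545 -0.9883]
scene [336  17  33  19 376] [-0.2992 -0.2569  0.014 ] [-0.8145 -0.1635]
scene [337 214  27  18 240] [0.5392 0.0619 0.014 ] [0.0148 0.1783]
scene [ 371  348  135   52 3641] [0.8203 0.336  0.014 ] [0.2882 0.4601]
top [ 121   23   99   75 6908] [0.897  0.3783 0.014 ] [0.3637 0.5046]
top [486 131  15  14 152] [ 0.7004 -0.4855  0.014 ] [ 0.1911 -0.3643]
```

View pics/b_sc.png

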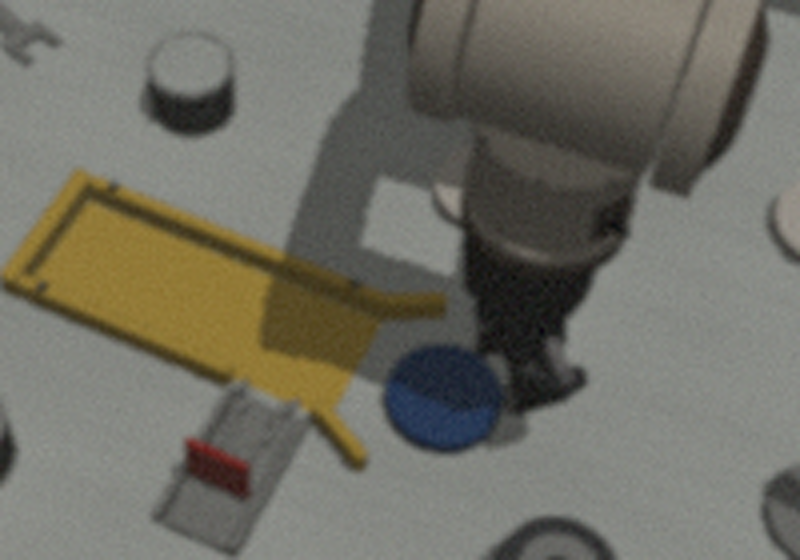

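Run:
```python
from h import *
for z in(.014,):
  p=pt("scene",350.4,219.3,z);print(p,w2t(p))
for q in((0,.24),(0,.155)):print(t2w(q))
```

```text
[0.52482782 0.06079889 0.014     ] [0.00044604 0.17687522]
[0.526124 0.123904]
[0.523778 0.038938]
```

Request:
{"method": "drive_tool", "body": {
  "motion": [
    [[0, 0, 0], [-0.3, 0.6, 0], 0.53],
    [[0, 0, 0], [-0.3, 0.6, 0], 0.53],
    [[0, 0, -1], [0.4, 0.1, 0], 0.53],
    [[0, 0, -1], [0.4, 0.1, 0], 0.53],
    [[0, 0, -1], [0.4, 0.1, 0], 0.53],
    [[0, 0, -1], [0.4, 0.1, 0], 0.53],
    [[0, 0, -1], [0.4, 0, 0], 0.53],
    [[0, 0, -1], [0.33, 0, 0], 0.53],
    [[0, 0, -0.65], [0, -0.2, 0], 0.53],
    [[0, 0, 0], [0, -0.2, 0], 0.53]
  ]
}}

```text
time: 9.05
eef_pos: [0.5249, 0.118, 0.0053]
tool_rot: [[-0.0, 0.027, 1.0], [0.0, 1.0, -0.027], [-1.0, 0.0, -0.0]]
wrist_force: [0.2, 0.3, -0.2]
opening: 0.474
```

Run:
```python
from h import *
b=get("scene","c_s")
crop(b,240,120,440,260,4,"c_sc")
o=observe();print(o["eef_pos"],o["wrist_force"],w2t(o["eef_pos"]))
```

```text
[0.5249503  0.1174274  0.00531065] [0.64081981 0.32849176 0.36602754] [-0.00099447  0.23348445]
```

View pics/c_sc.png

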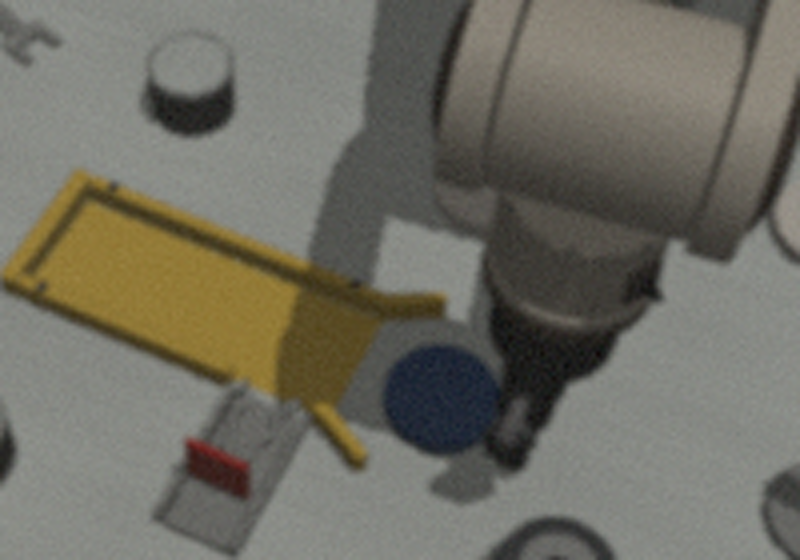

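Request:
{"method": "drive_tool", "body": {
  "motion": [
    [[0, 0, 0], [0.03, -0.2, 0], 0.53],
    [[0, 0, 0], [0, -0.4, 0], 0.53],
    [[0, 0, 0], [-0.01, -0.6, 0], 0.53],
    [[0, 0, 0], [-0.01, -0.6, 0], 0.53],
    [[0, 0, 0], [-0.015, -0.6, 0], 0.53],
    [[0, 0, 0], [-0.015, -0.6, 0], 0.53],
    [[0, 0, 0], [-0.015, -0.6, 0], 0.53],
    [[0, 0, 0], [-0.015, -0.6, 0], 0.53],
    [[0, 0, 0], [-0.015, -0.6, 0], 0.53],
    [[0, 0, 0], [-0.015, -0.6, 0], 0.53]
  ]
}}

```text
time: 10.35
eef_pos: [0.5238, 0.0083, 0.0053]
tool_rot: [[-0.0, 0.029, 1.0], [0.0, 1.0, -0.029], [-1.0, 0.0, -0.0]]
wrist_force: [-0.4, 1.5, 0.2]
opening: 0.47
```

Run:
```python
from h import *
b=get("scene","d_s")
crop(b,240,120,440,260,4,"d_sc")
o=observe();print(o["eef_pos"],o["wrist_force"],w2t(o["eef_pos"]))
```

```text
[0.52386678 0.00716293 0.0052843 ] [-0.10092693 -1.15441357  0.21681578] [0.00096574 0.12323419]
```

View pics/d_sc.png

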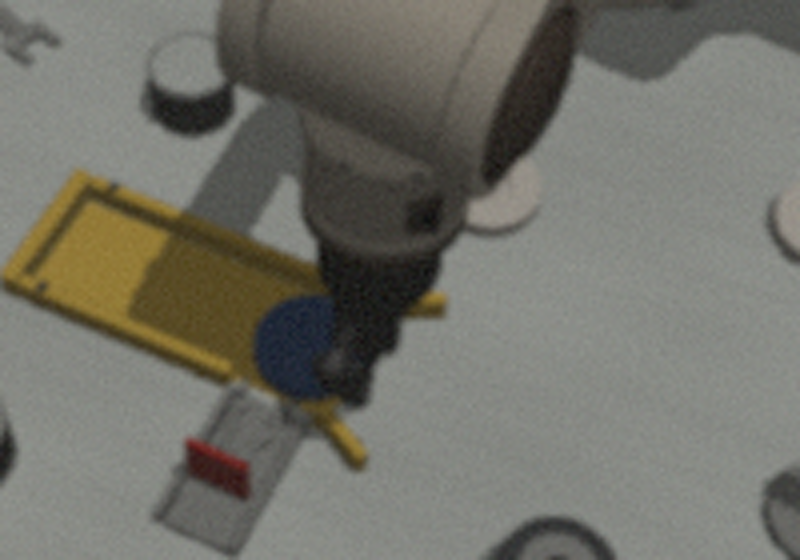

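Request:
{"method": "drive_tool", "body": {
  "motion": [
    [[0, 0, 0], [-0.02, -0.6, 0], 0.53],
    [[0, 0, 0], [-0.02, -0.6, 0], 0.53],
    [[0, 0, 0], [-0.02, -0.6, 0], 0.53],
    [[0, 0, 0], [-0.02, -0.6, 0], 0.53],
    [[0, 0, 0], [-0.02, -0.7, 0], 0.53],
    [[0, 0, 0], [-0.02, -0.7, 0], 0.53],
    [[0, 0, 0], [-0.02, -0.7, 0], 0.53],
    [[0, 0, 0], [-0.02, -0.7, 0], 0.53],
    [[0, 0, 0], [-0.02, -0.6, 0], 0.53],
    [[0, 0, 0], [-0.01, -0.4, 0], 0.53]
  ]
}}

```text
time: 11.65
eef_pos: [0.52, -0.1157, 0.0052]
tool_rot: [[-0.0, 0.029, 1.0], [0.0, 1.0, -0.029], [-1.0, 0.0, -0.0]]
wrist_force: [-0.3, 2.1, -0.4]
opening: 0.469
```

Request:
{"method": "drive_tool", "body": {
  "motion": [
    [[0, 0, 0], [0, -0.2, 0], 0.53],
    [[0, 0, 0], [0, -0.2, 0], 0.53],
    [[0, 0, 0], [0, -0.2, 0], 0.53],
    [[0, 0, 0], [0, -0.15, 0], 0.53],
    [[0, 0, 0], [0, -0.15, 0], 0.53],
    [[0, 0, 0], [0, -0.1, 0], 0.53],
    [[0, 0, 0], [0, -0.1, 0], 0.53],
    [[0, 0, 0], [0, -0.1, 0], 0.53],
    [[0, 0, 0], [0, -0.05, 0], 0.53],
    [[0, 0, 0], [0, -0.05, 0], 0.53]
  ]
}}

```text
time: 12.9
eef_pos: [0.5201, -0.141, 0.0053]
tool_rot: [[-0.0, 0.029, 1.0], [0.0, 1.0, -0.029], [-1.0, 0.0, -0.0]]
wrist_force: [-0.1, 2.1, -0.3]
opening: 0.472
```

Run:
```python
from h import *
b=get("scene","e_s")
crop(b,220,120,420,260,4,"e_sc")
o=observe();print(o["eef_pos"],o["wrist_force"],w2t(o["eef_pos"]))
```

```text
[ 0.52006367 -0.14105882  0.00526459] [ 0.19954485  1.4148823  -0.06943056] [ 0.00125507 -0.02503324]
```

View pics/e_sc.png

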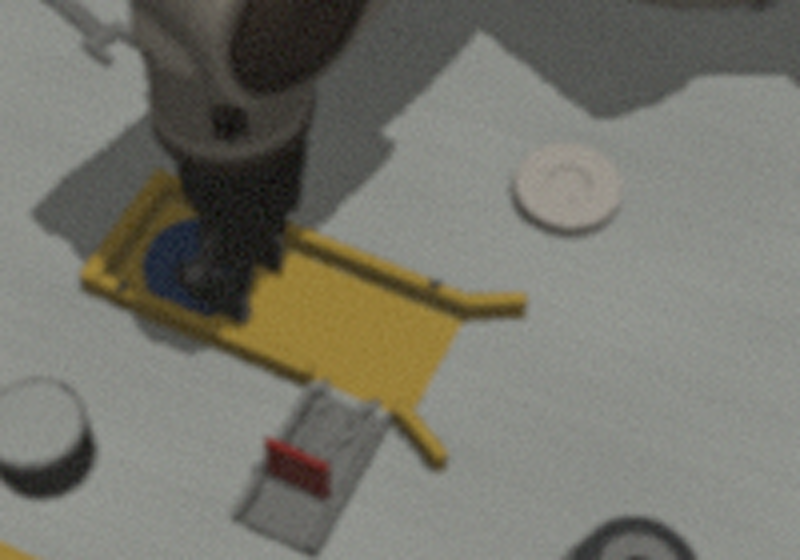

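Request:
{"method": "drive_tool", "body": {
  "motion": [
    [[0, 0, 0], [0, -0.05, 0], 0.53],
    [[0, 0, 0], [0, -0.05, 0], 0.53],
    [[0, 0, 0], [0, -0.05, 0], 0.53],
    [[0, 0, 0], [0, -0.05, 0], 0.53],
    [[0, 0, 0], [0, -0.05, 0], 0.53],
    [[0, 0, 0], [0, -0.03, 0], 0.53],
    [[0, 0, 0], [0, -0.03, 0], 0.53],
    [[0, 0, 0], [0, -0.03, 0], 0.53],
    [[0, 0, 0], [0, -0.03, 0], 0.53],
    [[0, 0, 0], [0, -0.03, 0], 0.53]
  ]
}}

```text
time: 14.2
eef_pos: [0.5201, -0.149, 0.0053]
tool_rot: [[-0.0, 0.029, 1.0], [0.0, 1.0, -0.029], [-1.0, 0.0, -0.0]]
wrist_force: [0.3, 2.2, -0.6]
opening: 0.471
```

Request:
{"method": "drive_tool", "body": {
  "motion": [
    [[0, 0, 0], [0, -0.03, 0], 0.53],
    [[0, 0, 0], [0, -0.03, 0], 0.53],
    [[0, 0, 0], [0, -0.03, 0], 0.53],
    [[0, 0, 0], [0, -0.02, 0], 0.53],
    [[0, 0, 0], [0, -0.02, 0], 0.53],
    [[0, 0, 0], [0, -0.02, 0], 0.53],
    [[0, 0, 0], [0, -0.02, 0], 0.53],
    [[0, 0, 0], [0, -0.02, 0], 0.53],
    [[0, 0, 0], [0, -0.02, 0], 0.53],
    [[0, 0, 0], [0, -0.02, 0], 0.53]
  ]
}}

```text
time: 15.45
eef_pos: [0.5201, -0.1536, 0.0053]
tool_rot: [[-0.0, 0.029, 1.0], [0.0, 1.0, -0.029], [-1.0, 0.0, -0.0]]
wrist_force: [0.5, 2.9, 0.3]
opening: 0.471
```

Run:
```python
from h import *
b=get("scene","f_s")
crop(b,220,130,320,220,8,"f_sc")
o=observe();print(o["eef_pos"],o["wrist_force"],w2t(o["eef_pos"]))
```

```text
[ 0.52004518 -0.15355747  0.00527304] [-0.06061328  3.14035415 -0.02105975] [ 0.00158154 -0.0375274 ]
```

View pics/f_sc.png

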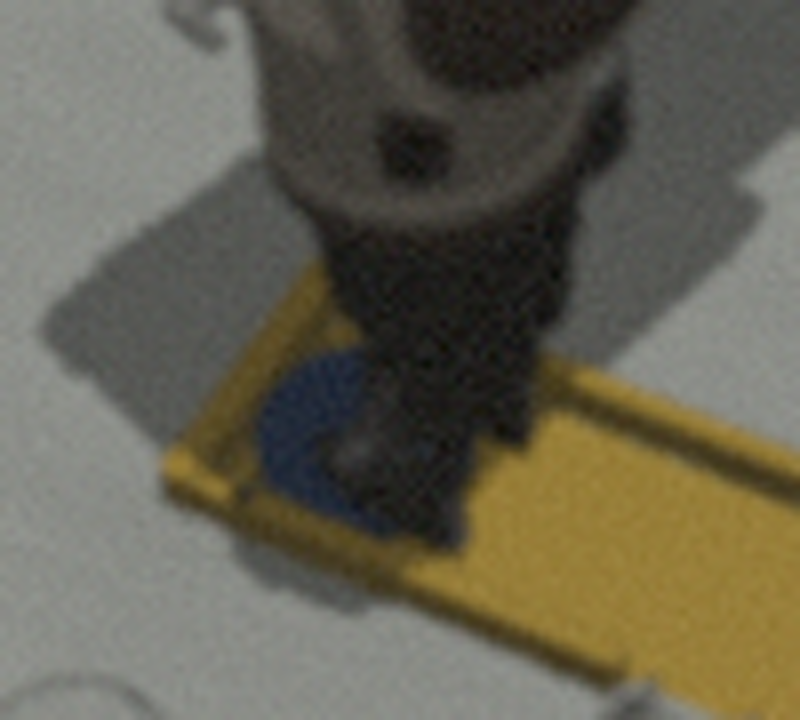

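Request:
{"method": "drive_tool", "body": {
  "motion": [
    [[0, 0, 0], [0, -0.02, 0], 0.53],
    [[0, 0, 0], [0, -0.02, 0], 0.53],
    [[0, 0, 0], [0, -0.02, 0], 0.53],
    [[0, 0, 0], [0, -0.02, 0], 0.53],
    [[0, 0, 0], [0, -0.02, 0], 0.53],
    [[0, 0, 0], [0, -0.01, 0], 0.53],
    [[0, 0, 0], [0, -0.01, 0], 0.53],
    [[0, 0, 0], [0, -0.01, 0], 0.53],
    [[0, 0, 0], [0, -0.01, 0], 0.53],
    [[0, 0, 0], [0, -0.01, 0], 0.53]
  ]
}}

```text
time: 16.75
eef_pos: [0.5199, -0.1548, 0.0051]
tool_rot: [[-0.001, 0.029, 1.0], [0.003, 1.0, -0.029], [-1.0, 0.003, -0.001]]
wrist_force: [1.7, 20.3, 3.3]
opening: 0.469
```

Request:
{"method": "drive_tool", "body": {
  "motion": [
    [[0, 0, 0], [0, 0.4, 0], 0.53],
    [[0, 0, 0], [0, 0.6, 0.3], 0.53],
    [[0, 0, 0], [0.1, 1, 1], 0.53],
    [[0, 0, 0], [0.1, 1, 1], 0.53],
    [[0, 0, 0], [0.1, 1, 1], 0.53],
    [[0, 0, 0], [0.1, 1, 1], 0.53],
    [[0, 0, 0], [0.6, 1, 0], 0.53],
    [[0, 0, 0], [0.6, 1, 0], 0.53],
    [[0, 0, 0], [0.6, 1, 0], 0.53],
    [[0, 0, 0], [0.6, 1, 0], 0.53]
  ]
}}

```text
time: 18.0
eef_pos: [0.5764, 0.0245, 0.0918]
tool_rot: [[0.001, 0.028, 1.0], [-0.0, 1.0, -0.028], [-1.0, -0.0, 0.001]]
wrist_force: [-0.8, -0.9, -0.3]
opening: 0.472
```

Request:
{"method": "drive_tool", "body": {
  "motion": [
    [[0, 0, -0.6], [0.45, 1, 0], 0.53],
    [[0, 0, -0.6], [0.45, 1, 0], 0.53],
    [[0, 0, -0.6], [0.45, 1, 0], 0.53],
    [[0, 0, -0.6], [0.45, 1, 0], 0.53],
    [[0, 0, -0.6], [0.45, 1, 0], 0.53],
    [[0, 0, -0.6], [0.45, 1, 0], 0.53],
    [[0, 0, -0.6], [0.45, 1, 0], 0.53],
    [[0, 0, -0.6], [0.45, 1, 0], 0.53],
    [[0, 0, -0.6], [0.45, 1, 0], 0.53],
    [[0, 0, -0.5], [0.45, 0.8, 0], 0.53]
  ]
}}

```text
time: 19.25
eef_pos: [0.6661, 0.2207, 0.0917]
tool_rot: [[0.0, 0.673, 0.74], [-0.0, 0.74, -0.673], [-1.0, 0.0, 0.0]]
wrist_force: [0.1, 0.0, 0.9]
opening: 0.476
```

Run:
```python
from h import *
b=get("scene","g_s");a=get("top","g_t")
crop(b,220,130,460,310,3.3,"g_sc");crop(a,200,130,420,260,3.5,"g_tc")
o=observe();print(o["eef_pos"],o["tool_rot"][:2,2])
m=cv2.inRange(cv2.cvtColor(a,cv2.COLOR_BGR2HSV),(100,120,30),(125,255,255))
for st,c,_ in blobs(m,100):
        p=pt("top",*c,.014);print(st,p.round(4),w2t(p).round(4))
```

```text
[0.66622386 0.22112128 0.0914535 ] [ 0.7409225  -0.67159052]
[ 123   23   97   75 2604] [0.9543 0.3765 0.014 ] [0.421  0.5043]
[486 131  15  14 152] [ 0.7004 -0.4855  0.014 ] [ 0.1911 -0.3643]
[368 191  30  29 659] [ 0.517  -0.1966  0.014 ] [-0.0003 -0.0806]
```

View pics/g_sc.png

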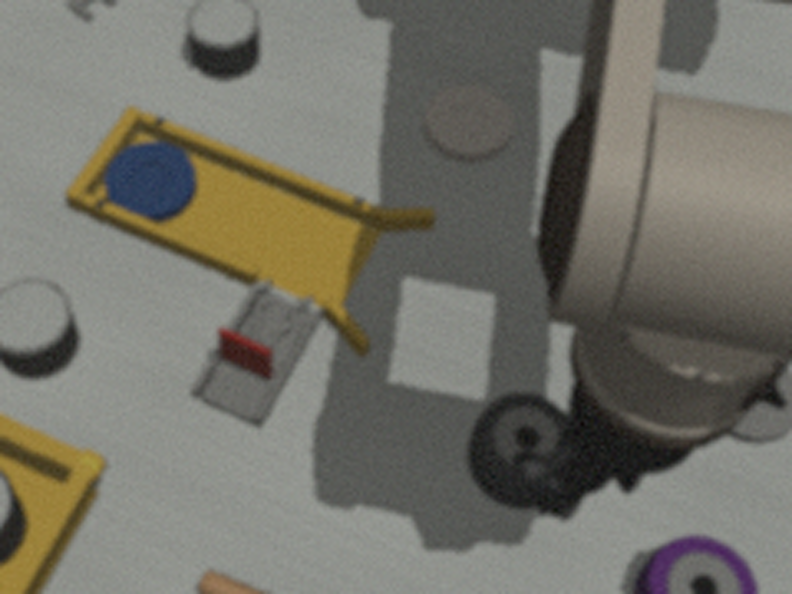

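View pics/g_tc.png

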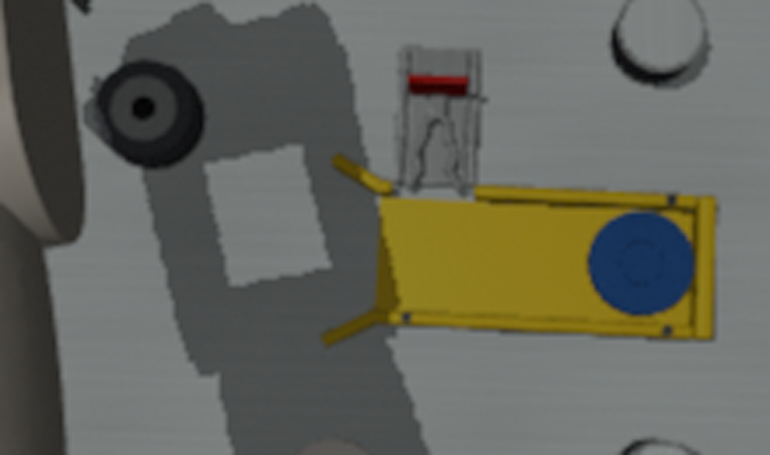

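Request:
{"method": "drive_tool", "body": {
  "motion": [
    [[0, 0, 0], [0, 0, -0.9], 0.53],
    [[0, 0, 0], [0, 0, -0.9], 0.53],
    [[0, 0, 0], [0, 0, -0.9], 0.53],
    [[0, 0, 0], [0, 0, -0.9], 0.53],
    [[0, 0, 0], [0, 0, -0.45], 0.53],
    [[0, 0, 0], [-0.27, -0.3, 0], 0.53],
    [[0, 0, 0], [-0.27, -0.3, 0], 0.53],
    [[0, 0, 0], [-0.27, -0.3, 0], 0.53],
    [[0, 0, 0], [-0.27, -0.3, 0], 0.53],
    [[0, 0, 0], [-0.36, -0.4, 0], 0.53]
  ]
}}

```text
time: 20.6
eef_pos: [0.6374, 0.1873, 0.0109]
tool_rot: [[0.001, 0.672, 0.741], [0.001, 0.741, -0.672], [-1.0, 0.001, 0.001]]
wrist_force: [3.9, 4.1, 3.3]
opening: 0.473
```

Request:
{"method": "drive_tool", "body": {
  "motion": [
    [[0, 0, 0], [-0.41, -0.45, 0], 0.53],
    [[0, 0, 0], [-0.45, -0.5, 0], 0.53],
    [[0, 0, 0], [-0.45, -0.5, 0], 0.53],
    [[0, 0, 0], [-0.45, -0.5, 0], 0.53],
    [[0, 0, 0], [-0.45, -0.5, 0], 0.53],
    [[0, 0, 0], [-0.45, -0.5, 0], 0.53],
    [[0, 0, 0], [-0.45, -0.5, 0], 0.53],
    [[0, 0, 0], [-0.45, -0.5, 0], 0.53],
    [[0, 0, 0], [-0.36, -0.4, 0], 0.53],
    [[0, 0, 0], [-0.23, -0.25, 0], 0.53]
  ]
}}

```text
time: 21.85
eef_pos: [0.5543, 0.0951, 0.0108]
tool_rot: [[0.001, 0.672, 0.741], [0.0, 0.741, -0.672], [-1.0, 0.001, 0.001]]
wrist_force: [3.0, 4.3, 4.2]
opening: 0.469
```

Run:
```python
from h import *
b=get("scene","i_s");a=get("top","i_t")
crop(b,220,130,460,310,3.3,"i_sc");crop(a,200,130,420,260,3.5,"i_tc")
o=observe();print(o["eef_pos"],o["wrist_force"],o["tool_rot"][:2,2])
```

```text
[0.5539133  0.09492114 0.0105497 ] [ 0.65413842 -0.02665337 -0.11379582] [ 0.74053024 -0.67202299]
```

View pics/i_sc.png

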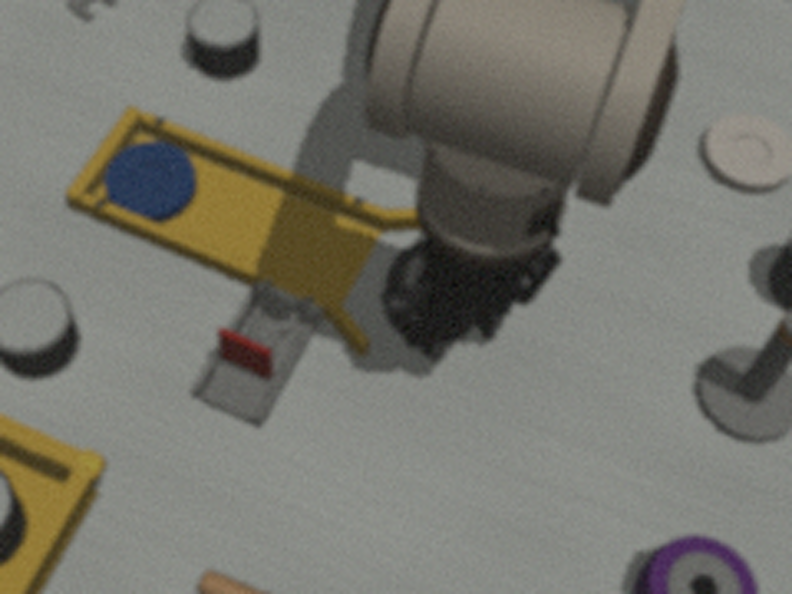

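View pics/i_tc.png

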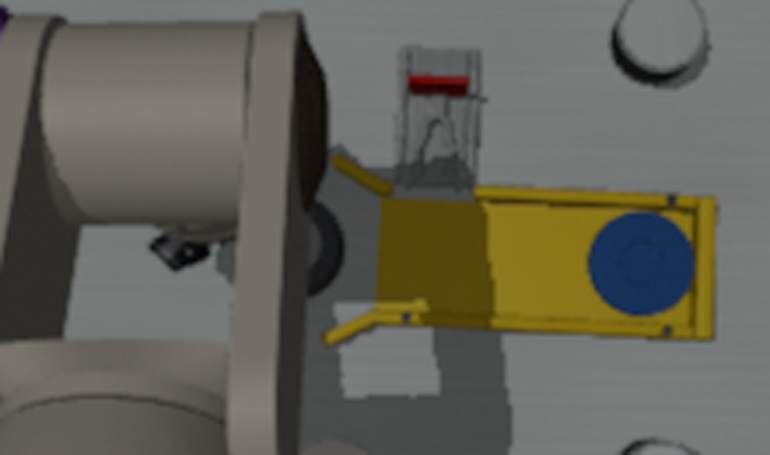

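Request:
{"method": "drive_tool", "body": {
  "motion": [
    [[0, 0, 0], [0.3, 0.6, 0], 0.53],
    [[0, 0, 0], [0.2, 0.8, 0], 0.53],
    [[0, 0, 1], [-0.35, 0.15, 0], 0.53],
    [[0, 0, 1], [-0.35, 0.1, 0], 0.53],
    [[0, 0, 1], [-0.35, 0, 0], 0.53],
    [[0, 0, 1], [-0.35, 0, 0], 0.53],
    [[0, 0, 1], [-0.3, 0, 0], 0.53],
    [[0, 0, 0.9], [-0.2, 0, 0], 0.53],
    [[0, 0, 0], [0, -0.3, 0], 0.53],
    [[0, 0, 0], [0, -0.3, 0], 0.53]
  ]
}}

```text
time: 23.2
eef_pos: [0.5265, 0.1165, 0.0102]
tool_rot: [[-0.0, 0.03, 1.0], [-0.0, 1.0, -0.03], [-1.0, -0.0, -0.0]]
wrist_force: [0.2, 0.5, 0.1]
opening: 0.47
```

Run:
```python
from h import *
b=get("scene","j_s");a=get("top","j_t")
crop(b,280,150,400,250,6.6,"j_sc");crop(a,230,150,350,250,6.6,"j_tc")
o=observe();print(o["eef_pos"],o["wrist_force"],o["tool_rot"][:2,2],w2t(o["eef_pos"]))
```

```text
[0.52646151 0.11599839 0.01016352] [0.38766549 0.27726175 0.16912246] [ 0.99952758 -0.03073327] [0.00055557 0.23209773]
```

View pics/j_sc.png

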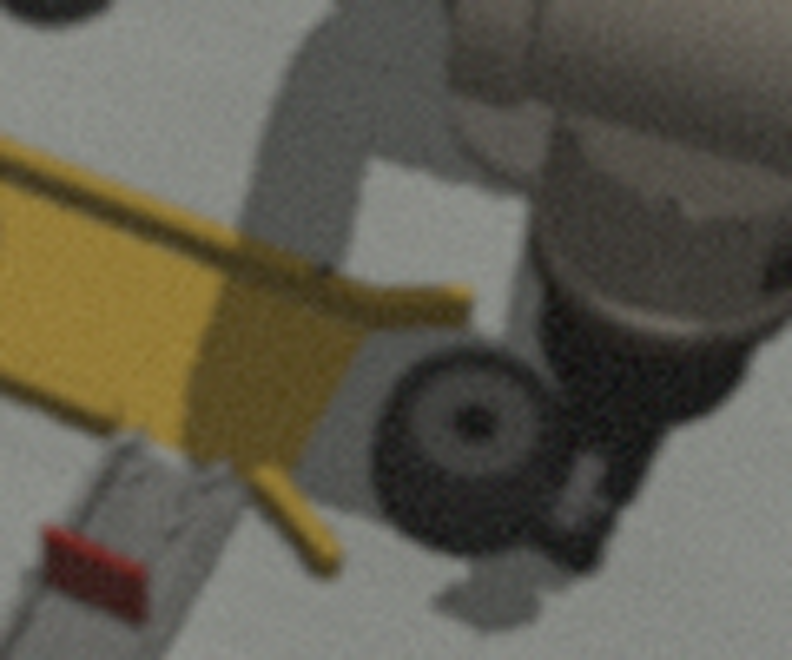

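View pics/j_tc.png

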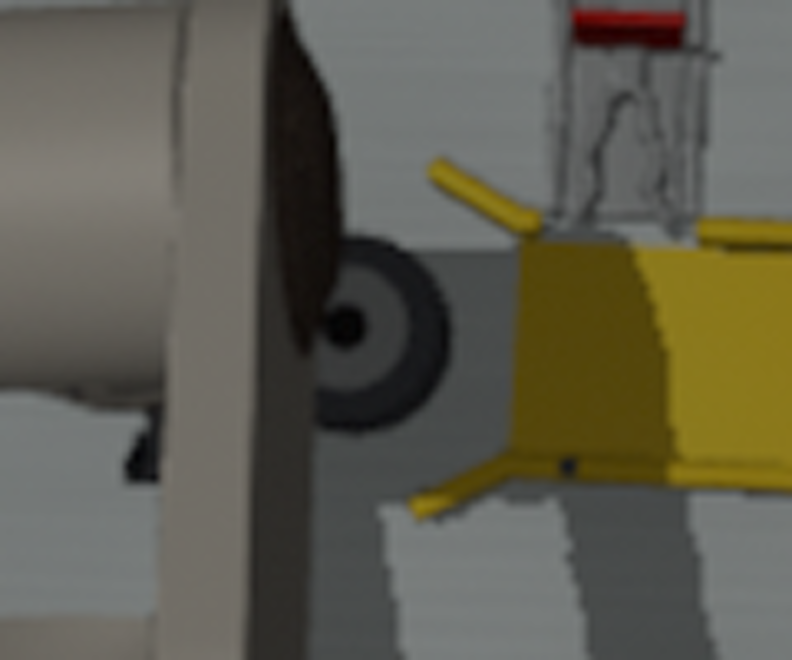

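Run:
```python
from h import *
for n,u,v in(("top",281.8,198.9),("scene",351.2,213.3)):
  p=pt(n,u,v,.04);print(p,w2t(p))
```

```text
[0.52389548 0.06211137 0.04      ] [-0.00052215  0.17816144]
[0.52217444 0.05951943 0.04      ] [-0.00217097  0.17552303]
```

Request:
{"method": "drive_tool", "body": {
  "motion": [
    [[0, 0, 0], [-0.01, -0.3, 0], 0.53],
    [[0, 0, 0], [-0.01, -0.3, 0], 0.53],
    [[0, 0, 0], [-0.01, -0.4, 0], 0.53],
    [[0, 0, 0], [-0.01, -0.5, 0], 0.53],
    [[0, 0, 0], [-0.015, -0.6, 0], 0.53],
    [[0, 0, 0], [-0.015, -0.6, 0], 0.53],
    [[0, 0, 0], [-0.015, -0.6, 0], 0.53],
    [[0, 0, 0], [-0.015, -0.6, 0], 0.53],
    [[0, 0, 0], [-0.015, -0.6, 0], 0.53],
    [[0, 0, 0], [-0.015, -0.6, 0], 0.53]
  ]
}}

```text
time: 24.55
eef_pos: [0.5236, 0.0136, 0.0102]
tool_rot: [[-0.0, 0.029, 1.0], [0.0, 1.0, -0.029], [-1.0, 0.0, -0.0]]
wrist_force: [-0.1, 3.2, -0.1]
opening: 0.469
```

Request:
{"method": "drive_tool", "body": {
  "motion": [
    [[0, 0, 0], [-0.015, -0.5, 0], 0.53],
    [[0, 0, 0], [-0.015, -0.5, 0], 0.53],
    [[0, 0, 0], [-0.015, -0.5, 0], 0.53],
    [[0, 0, 0], [-0.015, -0.5, 0], 0.53],
    [[0, 0, 0], [-0.015, -0.5, 0], 0.53],
    [[0, 0, 0], [-0.015, -0.4, 0], 0.53],
    [[0, 0, 0], [-0.01, -0.3, 0], 0.53],
    [[0, 0, 0], [0, -0.2, 0], 0.53],
    [[0, 0, 0], [0, -0.2, 0], 0.53],
    [[0, 0, 0], [0, -0.1, 0], 0.53]
  ]
}}

```text
time: 25.8
eef_pos: [0.5217, -0.0597, 0.0102]
tool_rot: [[-0.0, 0.029, 1.0], [0.0, 1.0, -0.029], [-1.0, 0.0, -0.0]]
wrist_force: [0.4, 2.6, -0.1]
opening: 0.468
```

Run:
```python
from h import *
b=get("scene","k_s");a=get("top","k_t")
crop(b,220,130,340,230,6.6,"k_sc")
crop(a,290,150,410,240,6.6,"k_tc")
o=observe();print(o["eef_pos"],o["wrist_force"],o["tool_rot"][:2,2],w2t(o["eef_pos"]))
```

```text
[ 0.52169365 -0.05974862  0.01027878] [-0.48430594  1.44415891 -0.54606649] [ 0.99959028 -0.02862282] [0.00064024 0.05628943]
```

View pics/k_sc.png

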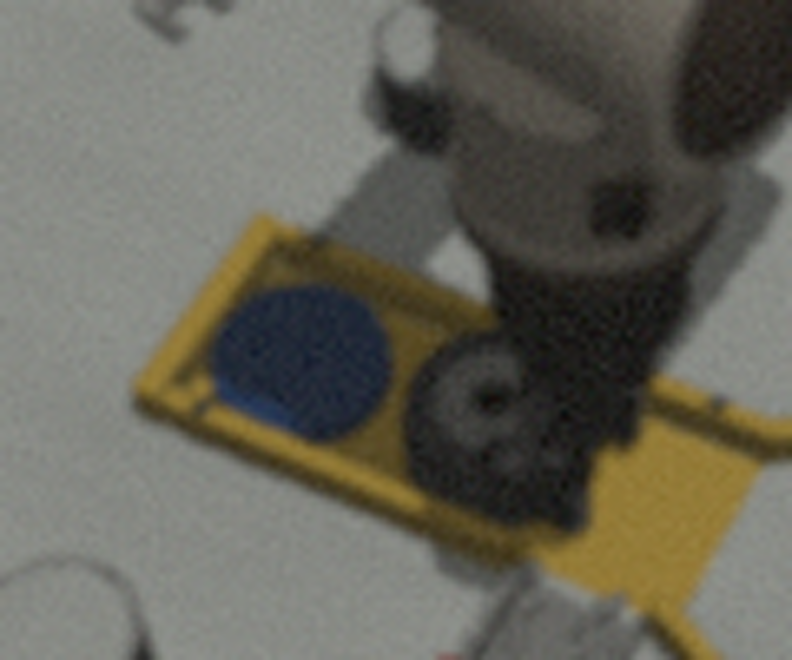

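View pics/k_tc.png

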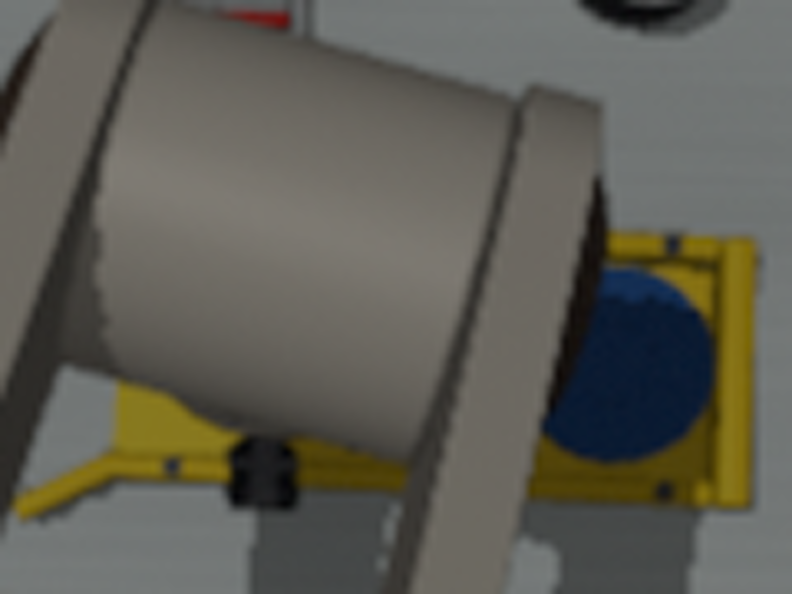

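Request:
{"method": "drive_tool", "body": {
  "motion": [
    [[0, 0, 0], [0, -0.1, 0], 0.53],
    [[0, 0, 0], [0, -0.1, 0], 0.53],
    [[0, 0, 0], [0, -0.1, 0], 0.53],
    [[0, 0, 0], [0, -0.1, 0], 0.53],
    [[0, 0, 0], [0, -0.06, 0], 0.53],
    [[0, 0, 0], [0, -0.05, 0], 0.53],
    [[0, 0, 0], [0, -0.04, 0], 0.53],
    [[0, 0, 0], [0, -0.04, 0], 0.53],
    [[0, 0, 0], [0, -0.03, 0], 0.53],
    [[0, 0, 0], [0, -0.03, 0], 0.53]
  ]
}}

```text
time: 27.15
eef_pos: [0.5217, -0.0726, 0.0103]
tool_rot: [[-0.0, 0.029, 1.0], [0.0, 1.0, -0.029], [-1.0, 0.0, -0.0]]
wrist_force: [-0.5, 3.0, -0.3]
opening: 0.467
```

Request:
{"method": "drive_tool", "body": {
  "motion": [
    [[0, 0, 0], [0, -0.03, 0], 0.53],
    [[0, 0, 0], [0, -0.03, 0], 0.53],
    [[0, 0, 0], [0, -0.02, 0], 0.53],
    [[0, 0, 0], [0, -0.02, 0], 0.53],
    [[0, 0, 0], [0, -0.02, 0], 0.53],
    [[0, 0, 0], [0, -0.02, 0], 0.53],
    [[0, 0, 0], [0, -0.01, 0], 0.53],
    [[0, 0, 0], [0, -0.01, 0], 0.53],
    [[0, 0, 0], [0, -0.01, 0], 0.53],
    [[0, 0, 0], [0, -0.01, 0], 0.53]
  ]
}}

```text
time: 28.4
eef_pos: [0.5217, -0.0759, 0.0103]
tool_rot: [[-0.0, 0.029, 1.0], [0.0, 1.0, -0.029], [-1.0, 0.0, -0.0]]
wrist_force: [-0.3, 6.6, -0.2]
opening: 0.469
```

Request:
{"method": "drive_tool", "body": {
  "motion": [
    [[0, 0, 0], [0, -0.01, 0], 0.53],
    [[0, 0, 0], [0, -0.01, 0], 0.53],
    [[0, 0, 0], [0, -0.01, 0], 0.53],
    [[0, 0, 0], [0, -0.005, 0], 0.53],
    [[0, 0, 0], [0, -0.005, 0], 0.53],
    [[0, 0, 0], [0, -0.005, 0], 0.53],
    [[0, 0, 0], [0, -0.005, 0], 0.53],
    [[0, 0, 0], [0, -0.005, 0], 0.53],
    [[0, 0, 0], [0, -0.005, 0], 0.53],
    [[0, 0, 0], [0, 0, 0], 0.53]
  ]
}}

```text
time: 29.65
eef_pos: [0.5216, -0.0763, 0.0102]
tool_rot: [[-0.0, 0.028, 1.0], [0.002, 1.0, -0.028], [-1.0, 0.002, -0.0]]
wrist_force: [1.0, 14.2, 1.9]
opening: 0.467
```

Request:
{"method": "drive_tool", "body": {
  "motion": [
    [[0, 0, 0], [0, 0.4, 0], 0.53],
    [[0, 0, 0], [0, 0.6, 0.2], 0.53],
    [[0, 0, 0], [-0.06, 1, 1], 0.53],
    [[0, 0, 0], [-0.06, 1, 1], 0.53],
    [[0, 0, 0], [-0.06, 1, 1], 0.4],
    [[0, 0, 0], [-0.06, 1, 1], 0.2],
    [[0, 0, 0], [-0.06, 1, 1], 0.2],
    [[0, 0, 0], [-0.06, 1, 1], 0.2],
    [[0, 0, 0], [-0.06, 1, 1], 0.2],
    [[0, 0, 0], [-0.06, 1, 0], 0.2]
  ]
}}

```text
time: 30.9
eef_pos: [0.5125, 0.1038, 0.1562]
tool_rot: [[0.003, 0.028, 1.0], [-0.0, 1.0, -0.028], [-1.0, -0.0, 0.003]]
wrist_force: [-0.1, 0.1, 0.6]
opening: 0.798
```

Request:
{"method": "drive_tool", "body": {
  "motion": [
    [[0, 0, 0], [-0.065, 1, 0], 0.2],
    [[0, 0, 0], [-0.065, 1, 0], 0.2],
    [[0, 0, 0], [-0.065, 1, 0], 0.2],
    [[0, 0, 0], [-0.065, 1, 0], 0.2],
    [[0, 0, 0], [-0.065, 1, 0], 0.2],
    [[0, 0, 0], [-0.065, 1, 0], 0.2],
    [[0, 0, 0], [-0.065, 1, 0], 0.2],
    [[0, 0, 0], [-0.065, 1, 0], 0.2],
    [[0, 0, 0], [-0.065, 1, 0], 0.2],
    [[0, 0, 0], [-0.065, 1, 0], 0.2]
  ]
}}

```text
time: 32.15
eef_pos: [0.499, 0.304, 0.1542]
tool_rot: [[-0.0, 0.029, 1.0], [-0.0, 1.0, -0.029], [-1.0, -0.0, -0.0]]
wrist_force: [0.5, -0.6, -0.6]
opening: 0.802
```

Run:
```python
from h import *
b=get("scene","l_s");a=get("top","l_t")
crop(b,220,130,340,230,6.6,"l_sc");crop(b,400,180,510,270,6.6,"l_sp")
crop(a,290,140,420,240,6,"l_tc")
o=observe();print(o["eef_pos"],o["opening"],o["wrist_force"],o["tool_rot"][:2,2],w2t(o["eef_pos"]))
```

```text
[0.49878792 0.30462673 0.15409242] 0.8028509679369323 [-0.14280066 -0.65273178 -0.07437761] [ 0.99963295 -0.02709015] [-0.0323131   0.41988682]
```

View pics/l_sp.png

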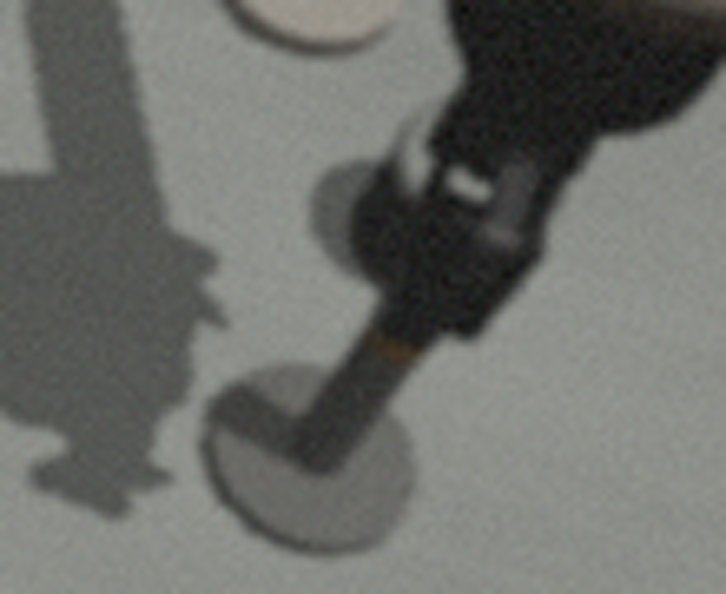

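View pics/l_tc.png

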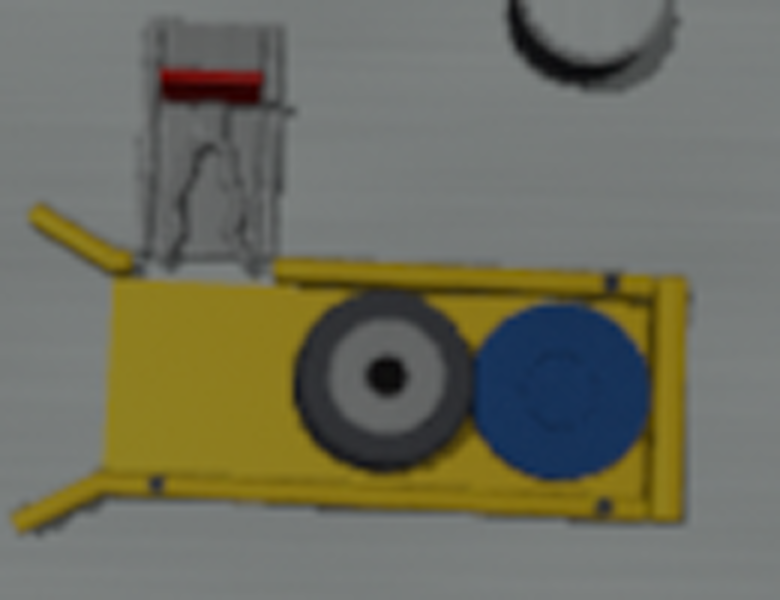

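View pics/l_sc.png

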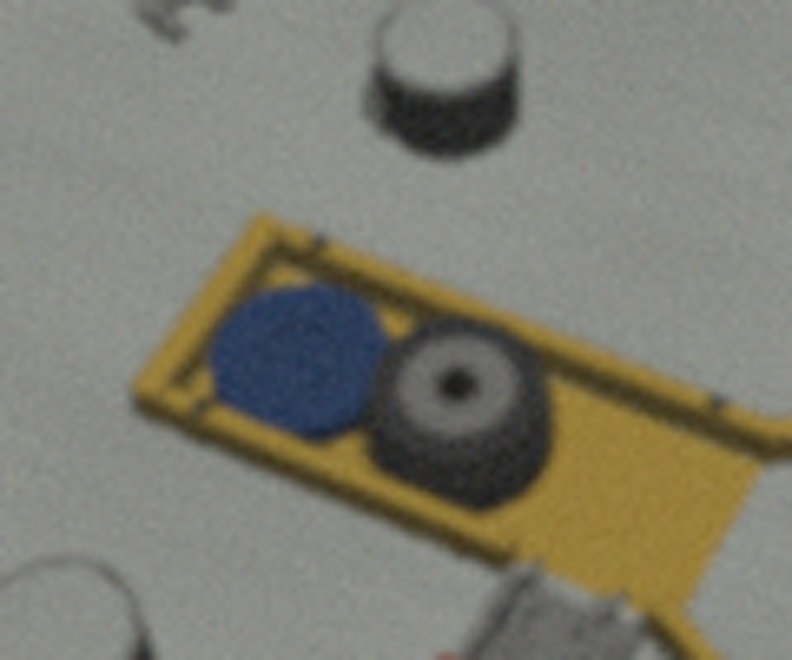

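Request:
{"method": "drive_tool", "body": {
  "motion": [
    [[0, 0, 0], [-0.02, 0.38, 0], 0.2],
    [[0, 0, 0], [0, 0, -0.9], 0.2],
    [[0, 0, 0], [0, 0, -0.9], 0.2],
    [[0, 0, 0], [0, 0, -0.9], 0.2],
    [[0, 0, 0], [0, 0, -0.9], 0.2],
    [[0, 0, 0], [0, 0, -0.8], 0.2],
    [[0, 0, 0], [0, 0, -0.4], 0.3],
    [[0, 0, 0], [0, 0, 0], 0.6],
    [[0, 0, 0], [0, 0, 0], 0.8],
    [[0, 0, 0], [0, 0, 0], 0.9]
  ]
}}

```text
time: 33.5
eef_pos: [0.4991, 0.3104, 0.0591]
tool_rot: [[0.001, 0.029, 1.0], [0.001, 1.0, -0.029], [-1.0, 0.001, 0.001]]
wrist_force: [-0.0, 0.1, 4.3]
opening: 0.243
```

Request:
{"method": "drive_tool", "body": {
  "motion": [
    [[0, 0, 0], [0, 0, 0], 1],
    [[0, 0, 0], [0, 0, 0], 1],
    [[0, 0, 0], [0, 0, 0], 1],
    [[0, 0, 0], [0, 0, 0], 1],
    [[0, 0, 0], [0, 0, 0.2], 1],
    [[0, 0, 0], [0, 0, 0.2], 1],
    [[0, 0, 0], [0, 0, 0], 1],
    [[0, 0, 0], [0, 0, 0], 1],
    [[0, 0, 0], [0, 0, 0], 1],
    [[0, 0, 0], [0, 0, 0], 1]
  ]
}}

```text
time: 34.75
eef_pos: [0.4986, 0.3102, 0.0661]
tool_rot: [[-0.0, 0.029, 1.0], [-0.0, 1.0, -0.029], [-1.0, -0.0, -0.0]]
wrist_force: [-0.0, 0.5, -7.0]
opening: 0.24
```

Run:
```python
from h import *
b=get("scene","m_s")
crop(b,400,160,510,270,6,"m_sp")
o=observe();print(o["eef_pos"],o["opening"],o["wrist_force"],o["ft_torque"])
```

```text
[0.49862777 0.31023123 0.06615493] 0.24066231696749232 [ 0.44206992 -0.62434014 -6.78340274] [-0.02681841 -0.07203797  0.01561114]
```

View pics/m_sp.png

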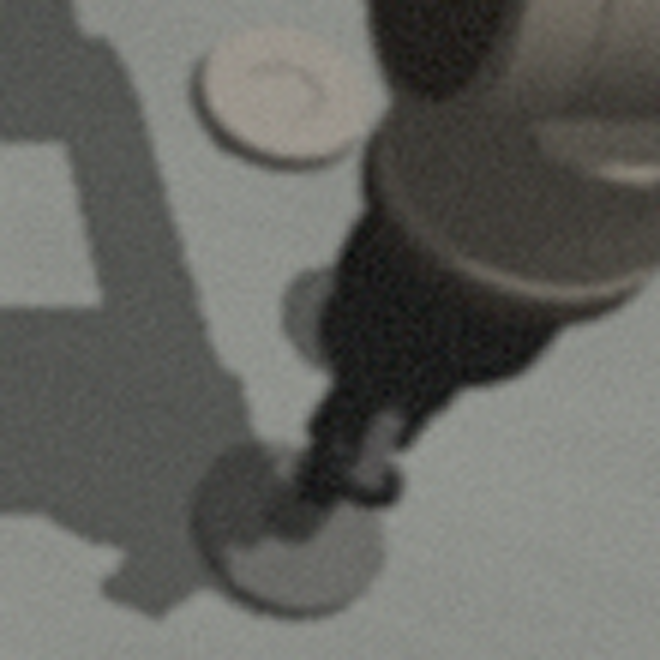

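Request:
{"method": "drive_tool", "body": {
  "motion": [
    [[0, 0, 0], [0.1, -0.4, 0], 1],
    [[0, 0, 0], [0.13, -0.7, 0], 1],
    [[0, 0, 0], [0.15, -1, 0], 1],
    [[0, 0, 0], [0.15, -1, 0], 1],
    [[0, 0, 0], [0.15, -1, 0], 1],
    [[0, 0, 0], [0.15, -1, 0], 1],
    [[0, 0, 0], [0.15, -1, 0], 1],
    [[0, 0, 0], [0.15, -1, 0], 1],
    [[0, 0, 0], [0.12, -1, 0], 1],
    [[0, 0, 0], [0.05, -1, 0], 1]
  ]
}}

```text
time: 36.05
eef_pos: [0.5248, 0.1269, 0.0662]
tool_rot: [[-0.0, 0.029, 1.0], [0.0, 1.0, -0.029], [-1.0, -0.0, -0.0]]
wrist_force: [0.2, -0.1, -7.5]
opening: 0.241
```

Request:
{"method": "drive_tool", "body": {
  "motion": [
    [[0, 0, 0], [0, -1, 0], 1],
    [[0, 0, 0], [0, -0.8, 0], 1],
    [[0, 0, 0], [-0.015, -0.7, 0], 1],
    [[0, 0, 0], [-0.02, -0.7, 0], 1],
    [[0, 0, 0], [-0.02, -0.7, 0], 1],
    [[0, 0, 0], [-0.02, -0.7, 0], 1],
    [[0, 0, 0], [-0.02, -0.7, 0], 1],
    [[0, 0, 0], [-0.02, -0.7, 0], 1],
    [[0, 0, 0], [-0.01, -0.5, 0], 1],
    [[0, 0, 0], [0, -0.3, 0], 1]
  ]
}}

```text
time: 37.3
eef_pos: [0.5222, -0.0084, 0.0663]
tool_rot: [[-0.0, 0.029, 1.0], [0.0, 1.0, -0.029], [-1.0, 0.0, -0.0]]
wrist_force: [0.2, 0.4, -6.7]
opening: 0.238
```

Run:
```python
from h import *
b=get("scene","n_s");a=get("top","n_t")
crop(b,240,130,370,240,6,"n_sc");crop(a,260,140,400,240,5.7,"n_tc")
o=observe();print(o["eef_pos"],o["opening"],o["wrist_force"],o["ft_torque"],w2t(o["eef_pos"]))
```

```text
[ 0.52219021 -0.00820583  0.0662544 ] 0.23875506278173814 [ 0.31663389  0.46052425 -6.44559124] [-0.05514095  0.02528143 -0.0032856 ] [-0.00028599  0.1078253 ]
```

View pics/n_sc.png

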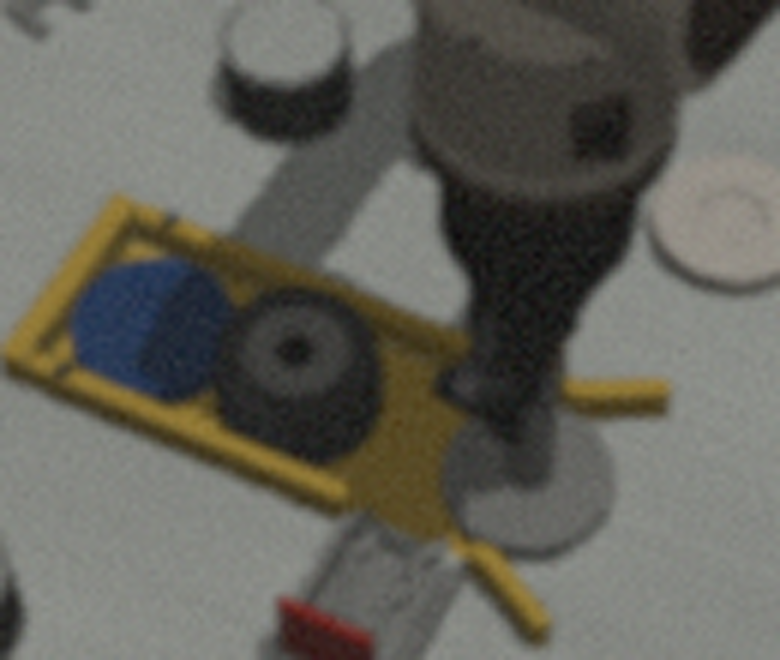

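View pics/n_tc.png

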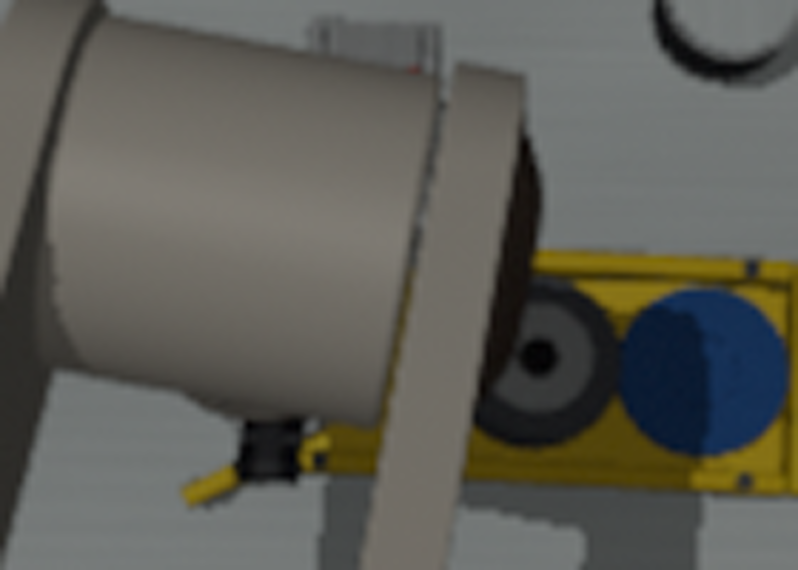

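Request:
{"method": "drive_tool", "body": {
  "motion": [
    [[0, 0, 0], [0, -0.3, 0], 1],
    [[0, 0, 0], [0, -0.3, 0], 1],
    [[0, 0, 0], [0, 0, -0.1], 1],
    [[0, 0, 0], [0, 0, -0.1], 1],
    [[0, 0, 0], [0, 0, -0.08], 1],
    [[0, 0, 0], [0, 0, -0.05], 1],
    [[0, 0, 0], [0, 0, -0.02], 1],
    [[0, 0, 0], [0, 0, -0.01], 1],
    [[0, 0, 0], [0, 0, 0], 1],
    [[0, 0, 0], [0, 0, 0], 1]
  ]
}}

```text
time: 38.65
eef_pos: [0.5222, -0.0197, 0.0591]
tool_rot: [[-0.0, 0.029, 1.0], [0.0, 1.0, -0.029], [-1.0, 0.0, -0.0]]
wrist_force: [-0.4, 0.0, -5.7]
opening: 0.243
```

Request:
{"method": "drive_tool", "body": {
  "motion": [
    [[0, 0, 0], [0, -0.15, -0.02], 1],
    [[0, 0, 0], [0, -0.15, -0.01], 1],
    [[0, 0, 0], [-0.01, -0.1, 0], 1],
    [[0, 0, 0], [-0.01, -0.08, 0], 1],
    [[0, 0, 0], [0, -0.06, 0], 1],
    [[0, 0, 0], [0, -0.05, 0], 1],
    [[0, 0, 0], [0, -0.05, 0], 1],
    [[0, 0, 0], [0, -0.05, 0], 1],
    [[0, 0, 0], [0, -0.03, 0], 1],
    [[0, 0, 0], [0, -0.03, 0], 1]
  ]
}}

```text
time: 39.9
eef_pos: [0.5222, -0.0342, 0.0593]
tool_rot: [[0.001, 0.029, 1.0], [0.001, 1.0, -0.029], [-1.0, 0.001, 0.001]]
wrist_force: [-2.0, 13.1, 12.6]
opening: 0.242
```

Run:
```python
from h import *
b=get("scene","q_s")
crop(b,240,130,370,240,6,"q_sc")
o=observe();print(o["eef_pos"],o["opening"],o["wrist_force"],o["ft_torque"],w2t(o["eef_pos"]))
```

```text
[ 0.52220948 -0.03413578  0.05932002] 0.24399007202032127 [-1.77254786 12.07187478 10.18001623] [ 2.17717372  0.4853827  -0.02204573] [0.00044895 0.08190626]
```

View pics/q_sc.png

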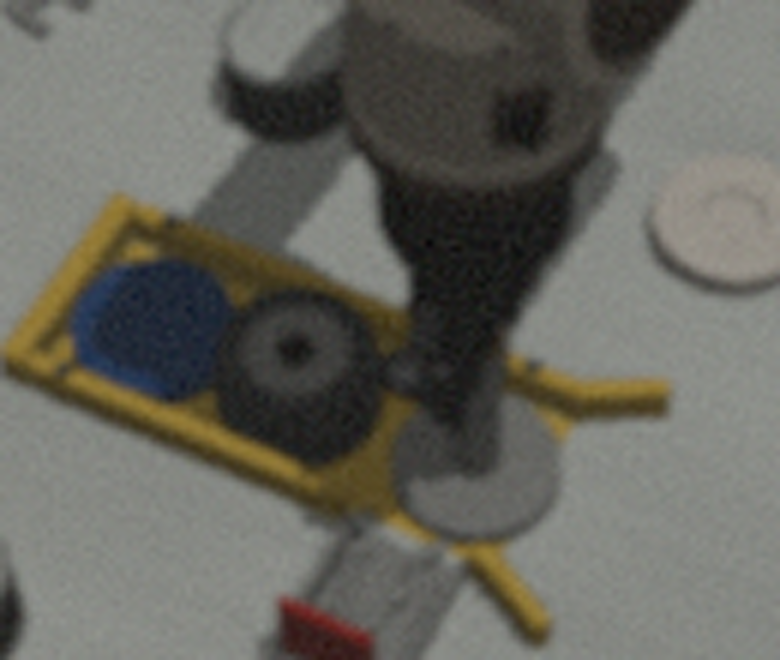

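Request:
{"method": "drive_tool", "body": {
  "motion": [
    [[0, 0, 0], [0, 0, 0.05], 1],
    [[0, 0, 0], [0, 0, 0.05], 1],
    [[0, 0, 0], [0, 0, 0], 1],
    [[0, 0, 0], [0, -0.03, 0], 1],
    [[0, 0, 0], [0, -0.03, 0], 1],
    [[0, 0, 0], [0, -0.03, 0], 1],
    [[0, 0, 0], [0, -0.02, 0], 1],
    [[0, 0, 0], [0, -0.02, 0], 1],
    [[0, 0, 0], [0, -0.02, 0], 1],
    [[0, 0, 0], [0, 0, 0], 1]
  ]
}}

```text
time: 41.2
eef_pos: [0.5218, -0.0378, 0.0605]
tool_rot: [[-0.0, 0.029, 1.0], [0.0, 1.0, -0.029], [-1.0, 0.0, -0.0]]
wrist_force: [0.3, -1.1, -7.4]
opening: 0.242
```

Request:
{"method": "drive_tool", "body": {
  "motion": [
    [[0, 0, 0], [0, -0.03, 0], 1],
    [[0, 0, 0], [0, -0.03, 0], 1],
    [[0, 0, 0], [0, -0.02, 0], 1],
    [[0, 0, 0], [0, -0.02, 0], 1],
    [[0, 0, 0], [0, -0.02, 0], 1],
    [[0, 0, 0], [0, -0.02, 0], 1],
    [[0, 0, 0], [0, -0.01, 0], 1],
    [[0, 0, 0], [0, -0.01, 0], 1],
    [[0, 0, 0], [0, -0.01, 0], 1],
    [[0, 0, 0], [0, -0.01, 0], 1]
  ]
}}

```text
time: 42.45
eef_pos: [0.5218, -0.0414, 0.0605]
tool_rot: [[-0.0, 0.029, 1.0], [-0.0, 1.0, -0.029], [-1.0, -0.0, -0.0]]
wrist_force: [0.8, 0.3, -6.4]
opening: 0.242
```

Request:
{"method": "drive_tool", "body": {
  "motion": [
    [[0, 0, 0], [0, -0.02, 0], 1],
    [[0, 0, 0], [0, -0.02, 0], 1],
    [[0, 0, 0], [0, -0.02, 0], 1],
    [[0, 0, 0], [0, -0.02, 0], 1],
    [[0, 0, 0], [0, -0.01, 0], 1],
    [[0, 0, 0], [0, -0.01, 0], 1],
    [[0, 0, 0], [0, -0.01, 0], 1],
    [[0, 0, 0], [0, -0.01, 0], 1],
    [[0, 0, 0], [0, -0.01, 0], 1],
    [[0, 0, 0], [0, -0.01, 0], 1]
  ]
}}

```text
time: 43.7
eef_pos: [0.5218, -0.0442, 0.0605]
tool_rot: [[-0.0, 0.029, 1.0], [0.0, 1.0, -0.029], [-1.0, 0.0, -0.0]]
wrist_force: [-0.2, 0.5, -7.2]
opening: 0.245
```

Run:
```python
from h import *
b=get("scene","r_s")
crop(b,240,130,370,240,6,"r_sc")
o=observe();print(o["eef_pos"],o["opening"],o["wrist_force"],o["ft_torque"],w2t(o["eef_pos"]))
```

```text
[ 0.52175234 -0.04416676  0.06043772] 0.2396013815783632 [-0.01585438 -0.61399068 -5.49669655] [-0.01631665  0.02732465  0.03542798] [0.00026885 0.07186667]
```

View pics/r_sc.png

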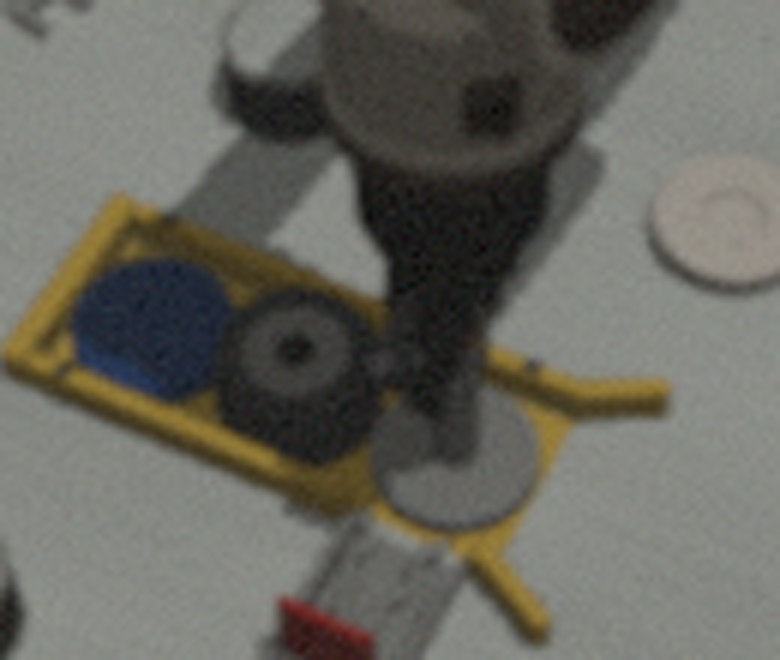

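Request:
{"method": "drive_tool", "body": {
  "motion": [
    [[0, 0, 0], [0, -0.02, 0], 1],
    [[0, 0, 0], [0, -0.02, 0], 1],
    [[0, 0, 0], [0, -0.02, 0], 1],
    [[0, 0, 0], [0, -0.015, 0], 1],
    [[0, 0, 0], [0, -0.015, 0], 1],
    [[0, 0, 0], [0, -0.015, 0], 1],
    [[0, 0, 0], [0, -0.015, 0], 1],
    [[0, 0, 0], [0, -0.01, 0], 1],
    [[0, 0, 0], [0, -0.01, 0], 1],
    [[0, 0, 0], [0, -0.01, 0], 1]
  ]
}}

```text
time: 45.0
eef_pos: [0.5218, -0.0467, 0.0607]
tool_rot: [[0.0, 0.029, 1.0], [0.001, 1.0, -0.029], [-1.0, 0.001, 0.0]]
wrist_force: [-0.9, 7.1, -1.1]
opening: 0.242
```

Request:
{"method": "drive_tool", "body": {
  "motion": [
    [[0, 0, 0], [0, 0.01, -0.03], 1],
    [[0, 0, 0], [0, 0, -0.03], 1],
    [[0, 0, 0], [0, 0, -0.02], 1],
    [[0, 0, 0], [0, 0, -0.01], 1],
    [[0, 0, 0], [0, 0, 0], 0.7],
    [[0, 0, 0], [0, 0, 0], 0.4],
    [[0, 0, 0], [0, 0, 0], 0.2],
    [[0, 0, 0], [0, 0, 0], 0.2],
    [[0, 0, 0], [0, 0, 0.3], 0.2],
    [[0, 0, 0], [0, 0, 1], 0.2]
  ]
}}

```text
time: 46.25
eef_pos: [0.5213, -0.0469, 0.0845]
tool_rot: [[-0.002, 0.029, 1.0], [0.0, 1.0, -0.029], [-1.0, 0.0, -0.002]]
wrist_force: [0.8, 0.2, 0.5]
opening: 0.8
```

Request:
{"method": "drive_tool", "body": {
  "motion": [
    [[0, 0, 0], [0, 0, 1], 0.2],
    [[0, 0, 0], [0, 0, 1], 0.2],
    [[0, 0, 0], [0, 0, 1], 0.2],
    [[0, 0, 0], [0.3, 0, 1], 0.4],
    [[0, 0, 0], [0.6, 0, 0.5], 0.8],
    [[0, 0, 0], [1, 0, 0], 1],
    [[0, 0, 0], [1, 0, 0], 1],
    [[0, 0, 0], [1, 0, 0], 1],
    [[0, 0, 0], [1, 0, 0], 1],
    [[0, 0, 0], [1, 0, 0], 1]
  ]
}}

```text
time: 47.5
eef_pos: [0.6404, -0.0469, 0.175]
tool_rot: [[0.0, 0.029, 1.0], [-0.0, 1.0, -0.029], [-1.0, -0.0, 0.0]]
wrist_force: [-0.5, 0.2, 0.1]
opening: 0.003
```

Run:
```python
from h import *
b=get("scene","s_s");a=get("top","s_t")
crop(b,220,130,370,250,5.3,"s_sc");crop(a,270,130,420,240,5.3,"s_tc")
o=observe();print(o["eef_pos"],o["opening"],o["wrist_force"],w2t(o["eef_pos"]))
```

```text
[ 0.64083118 -0.0469566   0.17448917] -0.0017366826371699674 [ 0.12340807  0.06638073 -0.65767506] [0.11937705 0.07236453]
```

View pics/s_sc.png

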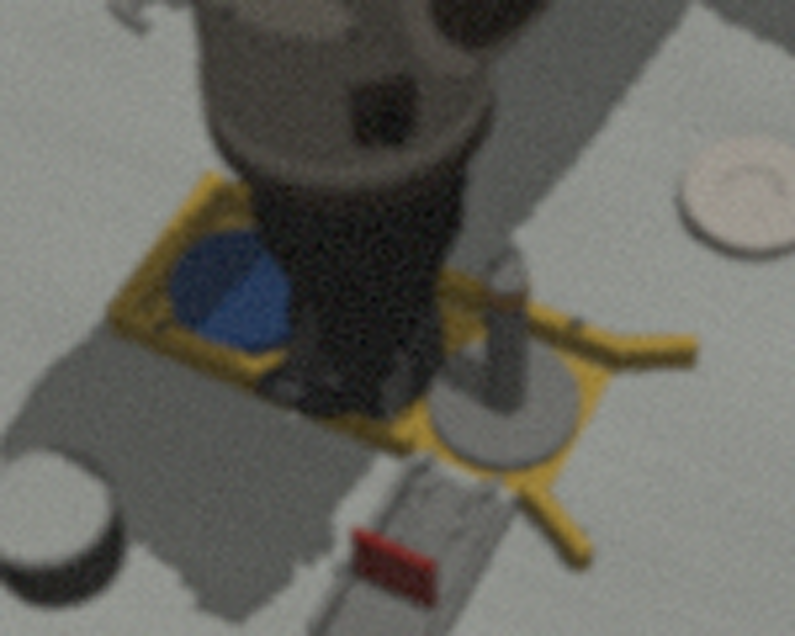

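View pics/s_tc.png

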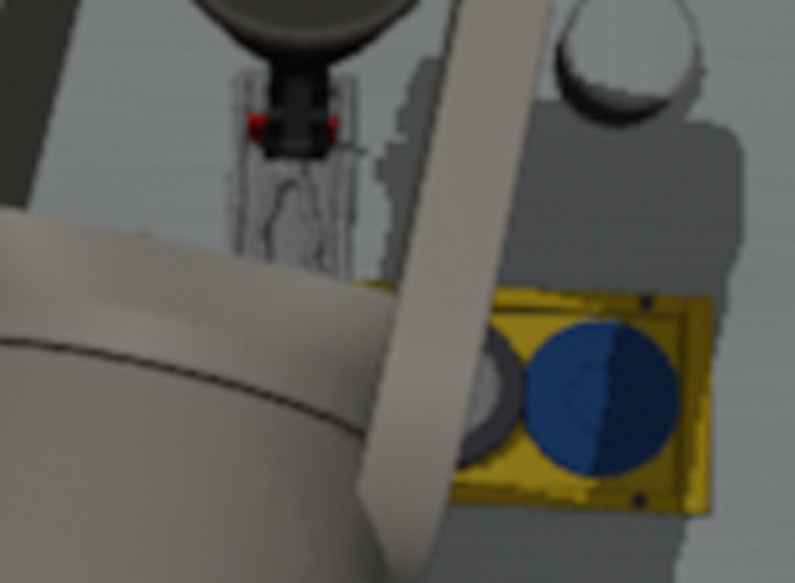

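Request:
{"method": "drive_tool", "body": {
  "motion": [
    [[0, 0, 0], [1, 0.07, 0], 1],
    [[0, 0, 0], [1, 0.08, 0], 1],
    [[0, 0, 0], [0.25, 0, -0.5], 1],
    [[0, 0, 0], [0, 0, -1], 1],
    [[0, 0, 0], [0, 0, -1], 1],
    [[0, 0, 0], [0, 0, -1], 1],
    [[0, 0, 0], [0, 0, -1], 1],
    [[0, 0, 0], [0, 0, -1], 1],
    [[0, 0, 0], [0, 0, -1], 1],
    [[0, 0, 0], [-0.2, 0, 0], 1]
  ]
}}

```text
time: 48.85
eef_pos: [0.6799, -0.0438, 0.0426]
tool_rot: [[-0.003, 0.029, 1.0], [0.001, 1.0, -0.029], [-1.0, 0.0, -0.003]]
wrist_force: [-0.7, -0.5, 0.8]
opening: -0.003
```

Run:
```python
from h import *
b=get("scene","u_s");a=get("top","u_t")
crop(b,220,130,370,270,4.2,"u_sc");crop(a,270,110,420,240,4.2,"u_tc")
cv2.imwrite("pics/u2.png",np.hstack([cv2.imread("pics/u_sc.png")[:546],cv2.imread("pics/u_tc.png")[:546]])[:,:1260]) 
i=cv2.imread("pics/u2.png");cv2.imwrite("pics/u2.png",cv2.resize(i,(798,int(546*798/1260))))
o=observe();print(o["eef_pos"],o["opening"],o["wrist_force"],w2t(o["eef_pos"]))
```

```text
[ 0.68059688 -0.04392309  0.04496335] -0.0009813167695695425 [-0.14995355  0.14673544  0.39678779] [0.15904312 0.07649435]
```

View pics/u2.png

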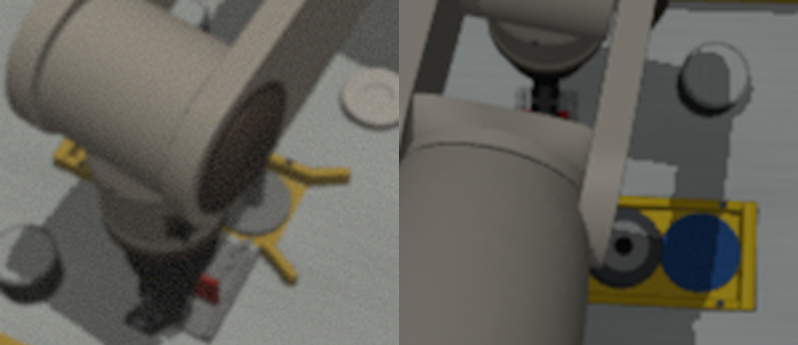

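Request:
{"method": "drive_tool", "body": {
  "motion": [
    [[0, 0, 0], [-0.2, 0, 0], 1],
    [[0, 0, 0], [-0.2, 0.01, 0], 1],
    [[0, 0, 0], [-0.3, 0.01, 0], 1],
    [[0, 0, 0], [-0.4, 0.01, 0], 1],
    [[0, 0, 0], [-0.4, 0.01, 0], 1],
    [[0, 0, 0], [-0.4, 0.01, 0], 1],
    [[0, 0, 0], [-0.4, 0.01, 0], 1],
    [[0, 0, 0], [-0.4, 0.01, 0], 1],
    [[0, 0, 0], [-0.3, 0.01, 0], 1],
    [[0, 0, 0], [-0.2, 0, 0], 1]
  ]
}}

```text
time: 50.2
eef_pos: [0.6164, -0.0423, 0.0447]
tool_rot: [[-0.0, 0.029, 1.0], [0.0, 1.0, -0.029], [-1.0, 0.0, -0.0]]
wrist_force: [0.8, 0.7, 0.8]
opening: 0.005
```

```bash
cat > look.py <<'E'
from h import *
import sys
k=sys.argv[1]
b=get("scene",k+"_s");a=get("top",k+"_t")
crop(b,240,150,340,260,4,k+"_sc");crop(a,290,130,390,240,4,k+"_tc")
cv2.imwrite(f"pics/{k}2.png",np.hstack([cv2.imread(f"pics/{k}_sc.png"),cv2.imread(f"pics/{k}_tc.png")])) 
o=observe();print(o["eef_pos"],o["opening"],o["wrist_force"],w2t(o["eef_pos"]))
E
python3 look.py v
```

```text
[ 0.61636199 -0.04236297  0.04463036] -0.0005649975173207667 [-0.03697542  0.36109104  0.670464  ] [0.09479086 0.07628097]
```

View pics/v2.png

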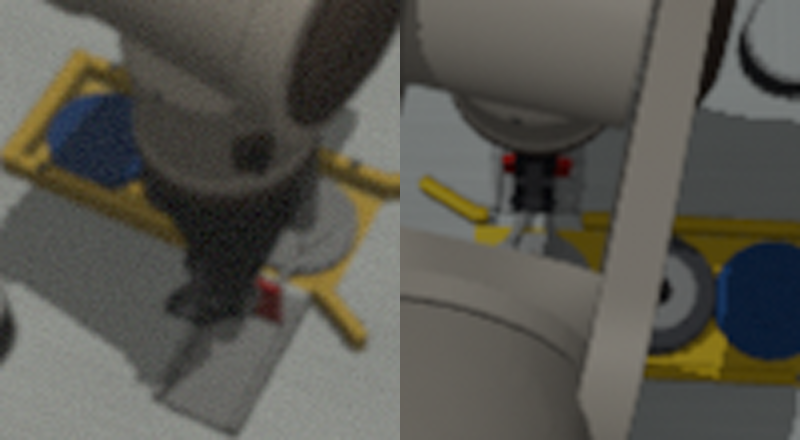

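Request:
{"method": "drive_tool", "body": {
  "motion": [
    [[0, 0, 0], [-0.1, 0, 0], 1],
    [[0, 0, 0], [-0.1, 0, 0], 1],
    [[0, 0, 0], [-0.07, 0, 0], 1],
    [[0, 0, 0], [-0.07, 0, 0], 1],
    [[0, 0, 0], [-0.05, 0, 0], 1],
    [[0, 0, 0], [-0.05, 0, 0], 1],
    [[0, 0, 0], [-0.05, 0, 0], 1],
    [[0, 0, 0], [-0.05, 0, 0], 1],
    [[0, 0, 0], [-0.05, 0, 0], 1],
    [[0, 0, 0], [-0.05, 0, 0], 1]
  ]
}}

```text
time: 51.55
eef_pos: [0.6041, -0.0423, 0.0447]
tool_rot: [[0.0, 0.029, 1.0], [0.0, 1.0, -0.029], [-1.0, 0.0, 0.0]]
wrist_force: [4.4, 1.9, -1.4]
opening: -0.005
```

Request:
{"method": "drive_tool", "body": {
  "motion": [
    [[0, 0, 0], [-0.03, 0, 0], 1],
    [[0, 0, 0], [-0.03, 0, 0], 1],
    [[0, 0, 0], [-0.03, 0, 0], 1],
    [[0, 0, 0], [-0.03, 0, 0], 1],
    [[0, 0, 0], [-0.03, 0, 0], 1],
    [[0, 0, 0], [-0.03, 0, 0], 1],
    [[0, 0, 0], [-0.03, 0, 0], 1],
    [[0, 0, 0], [-0.03, 0, 0], 1],
    [[0, 0, 0], [-0.03, 0, 0], 1],
    [[0, 0, 0], [-0.03, 0, 0], 1]
  ]
}}

```text
time: 52.8
eef_pos: [0.5985, -0.0422, 0.0448]
tool_rot: [[0.001, 0.029, 1.0], [0.0, 1.0, -0.029], [-1.0, 0.0, 0.001]]
wrist_force: [7.8, 4.8, -2.7]
opening: -0.0
```

```bash
python3 look.py w
```

```text
[ 0.59827369 -0.04212662  0.04472661] -0.000101212579255821 [ 5.38750116  3.58140946 -0.72696596] [0.07670327 0.07601799]
```

View pics/w2.png

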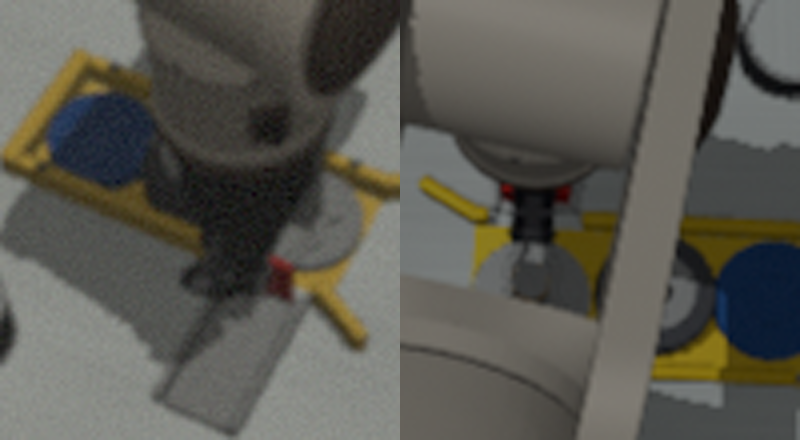

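Request:
{"method": "drive_tool", "body": {
  "motion": [
    [[0, 0, 0], [-0.03, 0, 0], 1],
    [[0, 0, 0], [-0.03, 0, 0], 1],
    [[0, 0, 0], [-0.03, 0, 0], 1],
    [[0, 0, 0], [-0.03, 0, 0], 1],
    [[0, 0, 0], [-0.03, 0, 0], 1],
    [[0, 0, 0], [-0.03, 0, 0], 1],
    [[0, 0, 0], [-0.03, 0, 0], 1],
    [[0, 0, 0], [-0.02, 0, 0], 1],
    [[0, 0, 0], [-0.02, 0, 0], 1],
    [[0, 0, 0], [-0.02, 0, 0], 1]
  ]
}}

```text
time: 54.15
eef_pos: [0.593, -0.042, 0.0448]
tool_rot: [[0.001, 0.029, 1.0], [0.0, 1.0, -0.029], [-1.0, 0.0, 0.001]]
wrist_force: [7.0, 5.7, -3.3]
opening: 0.003
```

Request:
{"method": "drive_tool", "body": {
  "motion": [
    [[0, 0, 0], [-0.02, 0, 0], 1],
    [[0, 0, 0], [-0.02, 0, 0], 1],
    [[0, 0, 0], [-0.02, 0, 0], 1],
    [[0, 0, 0], [-0.02, 0, 0], 1],
    [[0, 0, 0], [-0.02, 0, 0], 1],
    [[0, 0, 0], [-0.02, 0, 0], 1],
    [[0, 0, 0], [-0.02, 0, 0], 1],
    [[0, 0, 0], [-0.02, 0, 0], 1],
    [[0, 0, 0], [-0.02, 0, 0], 1],
    [[0, 0, 0], [0, 0, 0], 1]
  ]
}}

```text
time: 55.4
eef_pos: [0.5887, -0.0425, 0.0446]
tool_rot: [[-0.001, 0.029, 1.0], [-0.0, 1.0, -0.029], [-1.0, -0.0, -0.001]]
wrist_force: [-0.1, 0.8, -0.5]
opening: -0.005
```

```bash
python3 look.py x
```

```text
[ 0.58873951 -0.0424741   0.04455541] 0.0008540674071987799 [ 0.37095013 -0.30663321  0.44846934] [0.0671825 0.0754075]
```

View pics/x2.png

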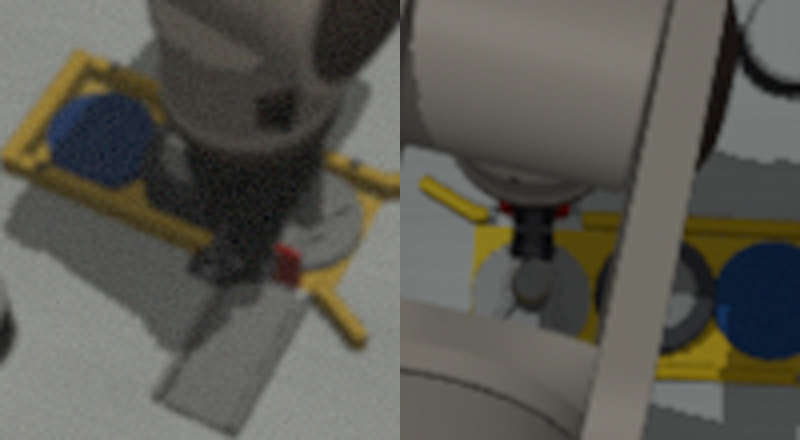

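Request:
{"method": "drive_tool", "body": {
  "motion": [
    [[0, 0, 0], [-0.02, 0, 0], 1],
    [[0, 0, 0], [-0.02, 0, 0], 1],
    [[0, 0, 0], [-0.02, 0, 0], 1],
    [[0, 0, 0], [-0.02, 0, 0], 1],
    [[0, 0, 0], [-0.02, 0, 0], 1],
    [[0, 0, 0], [-0.015, 0, 0], 1],
    [[0, 0, 0], [-0.015, 0, 0], 1],
    [[0, 0, 0], [-0.01, 0, 0], 1],
    [[0, 0, 0], [-0.01, 0, 0], 1],
    [[0, 0, 0], [0, 0, 0], 1]
  ]
}}

```text
time: 56.75
eef_pos: [0.5859, -0.0423, 0.0447]
tool_rot: [[-0.0, 0.029, 1.0], [-0.0, 1.0, -0.029], [-1.0, -0.0, -0.0]]
wrist_force: [0.7, -0.3, -0.1]
opening: 0.004
```

Request:
{"method": "drive_tool", "body": {
  "motion": [
    [[0, 0, 0], [0.6, 0, 0], 1],
    [[0, 0, 0], [0.6, 0, 0.6], 1],
    [[0, 0, 0], [0.3, 0, 1], 1],
    [[0, 0, 0], [0, 0, 1], 1],
    [[0, 0, 0], [0, 0.3, 1], 1],
    [[0, 0, 0], [0, 1, 1], 1],
    [[0, 0, 0], [0, 1, 0], 1],
    [[0, 0, 0], [0, 1, 0], 1],
    [[0, 0, 0], [0, 1, 0], 1],
    [[0, 0, 0], [0, 1, 0], 1]
  ]
}}

```text
time: 58.0
eef_pos: [0.6158, 0.0651, 0.1361]
tool_rot: [[-0.001, 0.028, 1.0], [0.0, 1.0, -0.028], [-1.0, -0.0, -0.001]]
wrist_force: [-0.1, -0.0, -0.7]
opening: 0.001
```

```bash
python3 look.py y
```

```text
[0.61578562 0.06590553 0.13630279] 0.002068439216674454 [-0.77379895 -0.39700632  0.63792649] [0.09122651 0.18449025]
```

View pics/y2.png

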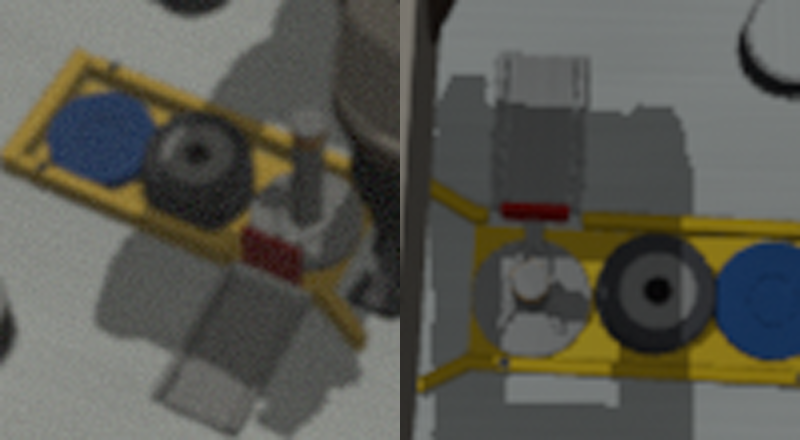

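Run:
```python
from h import *
a=cv2.imread("pics/y_t.png");b=cv2.imread("pics/y_s.png")
crop(a,295,165,395,235,8,"y_tz");crop(b,245,150,345,225,8,"y_sz")
for n,im in(("top",a),("scene",b)):
    h=cv2.cvtColor(im,cv2.COLOR_BGR2HSV)
    m=cv2.inRange(h,(0,110,40),(8,255,255))|cv2.inRange(h,(172,110,40),(180,255,255))
    for st,c,_ in blobs(m,15): print(n,st,c.round(1),w2t(pt(n,*c,.055)).round(4))
```

```text
top [315 181  17   4  65] [323.4 182.4] [0.0443 0.0754]
scene [518  61  11  11  89] [522.9  65.7] [-0.7956  0.4755]
scene [301 207  14  14 112] [307.5 213.4] [0.0558 0.0789]
```

View pics/y_tz.png

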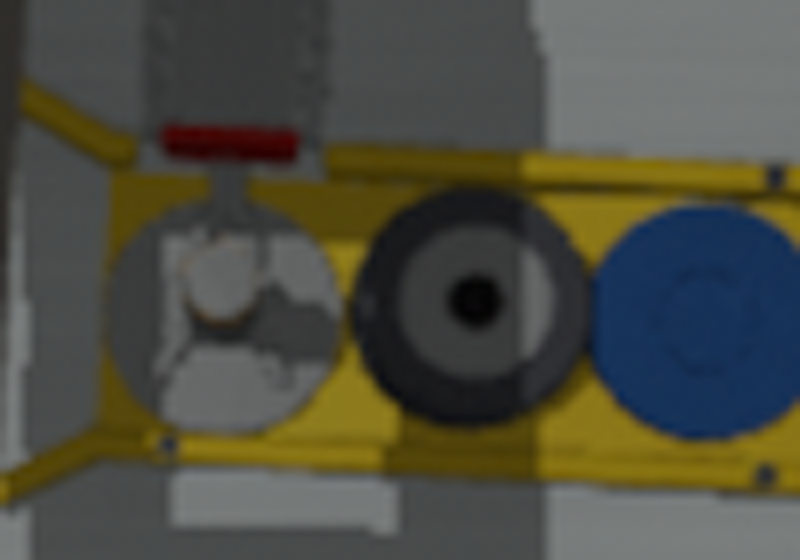

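View pics/y_sz.png

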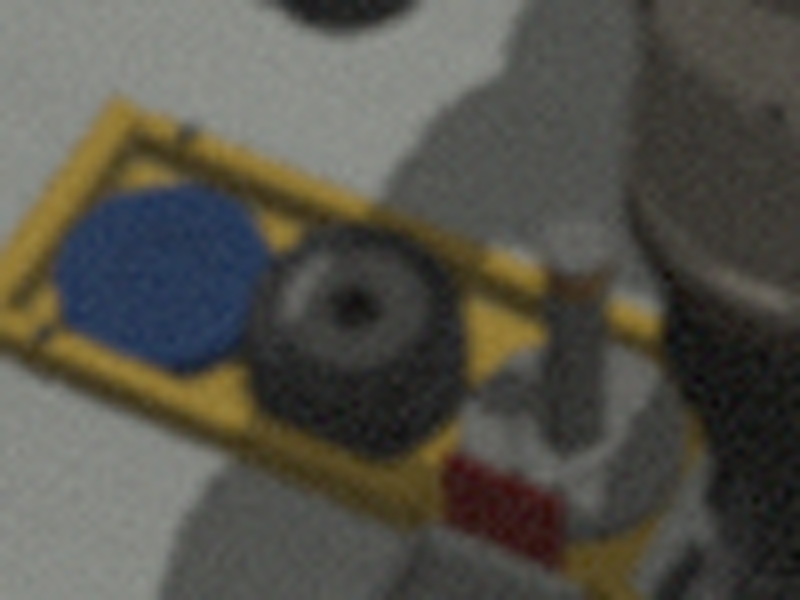

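Run:
```python
from h import *
f=lambda nm,x,y,z:print(nm,(w2t(pt("top",295+(x+.5)/8-.5,165+(y+.5)/8-.5,z))*1e3).round(1))
f("tab outer L",163,125,.058);f("tab outer R",298,130,.058)
f("shank top",222,275,.12)
f("flange L",105,318,.01);f("flange R",342,318,.01);f("flange bottom",222,433,.01);f("flange top",222,196,.01)
f("chuck L",352,305,.026);f("chuck R(lip)",590,305,.04);f("chuckhole",475,300,.04);f("plate L",593,320,.014);f("plate c",711,322,.014)
f("stop inner top?",800,320,.024)
g=lambda nm,x,y,z:print(nm,(w2t(pt("scene",245+(x+.5)/8-.5,150+(y+.5)/8-.5,z))*1e3).round(1))
g("tab outer topL",447,455,.058);g("tab outer topR",565,500,.058);g("shank base",574,445,.01);g("chuckhole",352,303,.04);g("plate",165,275,.014)
```

```text
tab outer L [48.5 96.6]
tab outer R [49.  54.6]
shank top [-4.  75.4]
flange L [ -8.2 113.5]
flange R [-4.4 36.7]
flange bottom [-43.6  73.7]
flange top [33.5 77.5]
chuck L [-1.6 34.2]
chuck R(lip) [  0.8 -40.1]
chuckhole [ 0.6 -3.9]
plate L [ -1.4 -44.2]
plate c [ -0.1 -82.2]
stop inner top? [   1. -109.]
tab outer topL [47.1 54.3]
tab outer topR [45.4 95.3]
shank base [-1.3 76.2]
chuckhole [-1.8 -7.6]
plate [  1.6 -81.7]
```

The tab and shank measurements agree to about 2 mm, so the clip looks snapped. There's time for one gentle press to check that it is fully seated.

Request:
{"method": "drive_tool", "body": {
  "motion": [
    [[0, 0, 0], [0, -1, 0], 1],
    [[0, 0, 0], [0, -1, 0], 1],
    [[0, 0, 0], [0, -1, 0], 1],
    [[0, 0, 0], [0, -1, 0], 1],
    [[0, 0, 0], [0, -1, 0], 1],
    [[0, 0, 0], [0, -0.4, -0.6], 1],
    [[0, 0, 0], [0, 0, -1], 1],
    [[0, 0, 0], [0, 0, -1], 1],
    [[0, 0, 0], [0, 0, -1], 1],
    [[0, 0, 0], [0, 0, -0.95], 1]
  ]
}}

```text
time: 59.35
eef_pos: [0.6157, -0.0442, 0.0441]
tool_rot: [[-0.001, 0.028, 1.0], [0.0, 1.0, -0.028], [-1.0, 0.0, -0.001]]
wrist_force: [-1.6, -0.1, 0.1]
opening: -0.001
```

Request:
{"method": "drive_tool", "body": {
  "motion": [
    [[0, 0, 0], [-0.4, 0, 0], 1],
    [[0, 0, 0], [-0.5, 0, 0], 1],
    [[0, 0, 0], [-0.4, 0, 0], 1],
    [[0, 0, 0], [-0.15, 0, 0], 1],
    [[0, 0, 0], [-0.05, 0, 0], 1],
    [[0, 0, 0], [-0.02, 0, 0], 1],
    [[0, 0, 0], [-0.02, 0, 0], 1],
    [[0, 0, 0], [-0.02, 0, 0], 1],
    [[0, 0, 0], [-0.01, 0, 0], 1],
    [[0, 0, 0], [-0.01, 0, 0], 1]
  ]
}}

```text
time: 60.6
eef_pos: [0.5844, -0.0443, 0.0456]
tool_rot: [[-0.0, 0.029, 1.0], [0.0, 1.0, -0.029], [-1.0, -0.0, -0.0]]
wrist_force: [0.6, 0.3, 0.4]
opening: -0.001
```

Request:
{"method": "drive_tool", "body": {
  "motion": [
    [[0, 0, 0], [-0.02, 0, 0], 1],
    [[0, 0, 0], [-0.02, 0, 0], 1],
    [[0, 0, 0], [-0.02, 0, 0], 1],
    [[0, 0, 0], [-0.015, 0, 0], 1],
    [[0, 0, 0], [-0.015, 0, 0], 1],
    [[0, 0, 0], [-0.01, 0, 0], 1],
    [[0, 0, 0], [-0.01, 0, 0], 1],
    [[0, 0, 0], [-0.01, 0, 0], 1],
    [[0, 0, 0], [0, 0, 0], 1],
    [[0, 0, 0], [0, 0, 0], 1]
  ]
}}

```text
time: 61.85
eef_pos: [0.582, -0.0444, 0.0457]
tool_rot: [[-0.0, 0.029, 1.0], [-0.0, 1.0, -0.029], [-1.0, -0.0, -0.0]]
wrist_force: [1.2, 0.6, 0.2]
opening: 0.003
```

Request:
{"method": "drive_tool", "body": {
  "motion": [
    [[0, 0, 0], [0.5, 0, 0], 1],
    [[0, 0, 0], [1, 0, 0], 1],
    [[0, 0, 0], [0.5, 0, 1], 1],
    [[0, 0, 0], [0, 0, 1], 1],
    [[0, 0, 0], [0, 0, 1], 1],
    [[0, 0, 0], [0, 0.5, 1], 1],
    [[0, 0, 0], [0, 1, 1], 1],
    [[0, 0, 0], [0, 1, 0], 1],
    [[0, 0, 0], [0, 1, 0], 1],
    [[0, 0, 0], [0, 1, 0], 1]
  ]
}}

```text
time: 63.1
eef_pos: [0.6215, 0.0474, 0.1448]
tool_rot: [[-0.001, 0.028, 1.0], [0.0, 1.0, -0.028], [-1.0, 0.0, -0.001]]
wrist_force: [-0.9, 0.3, 0.1]
opening: -0.001
```

```bash
python3 look.py z
python3 - <<'E'
from h import *
a=cv2.imread("pics/z_t.png")
crop(a,295,165,395,235,8,"z_tz")
E
```

```text
[0.62162386 0.04812449 0.14501447] 0.0015792432918293978 [ 0.55517033 -0.23767745  0.32581025] [0.09755317 0.16687746]
```

View pics/z2.png

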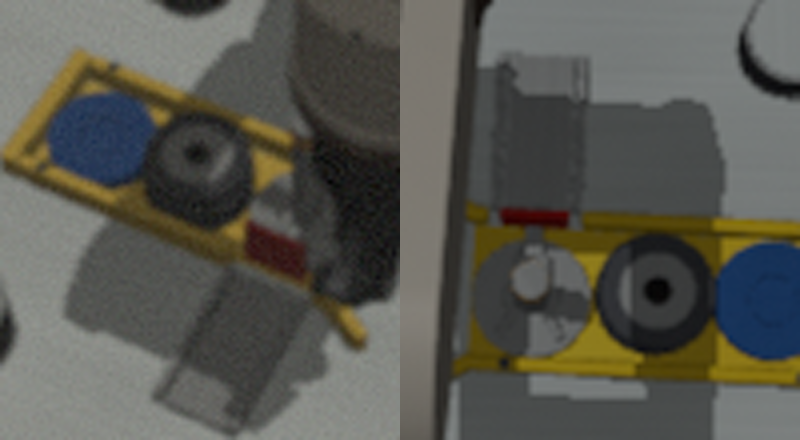

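View pics/z_tz.png

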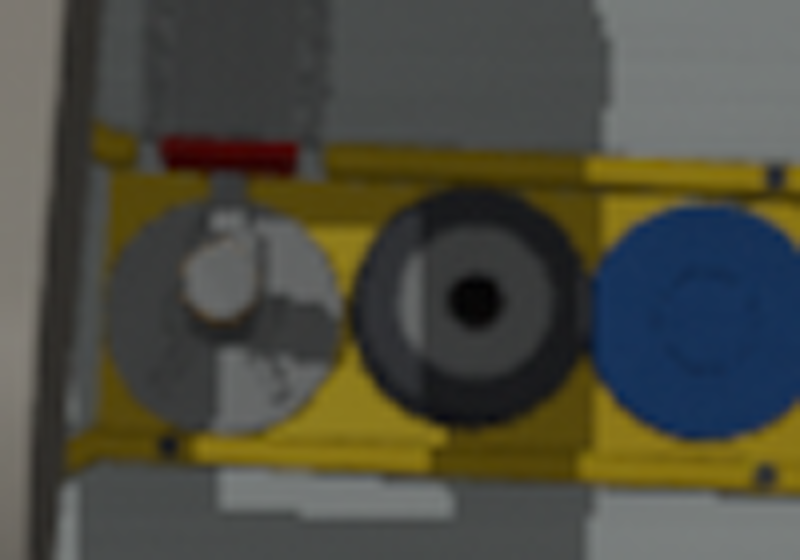

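View pics/z_s.png

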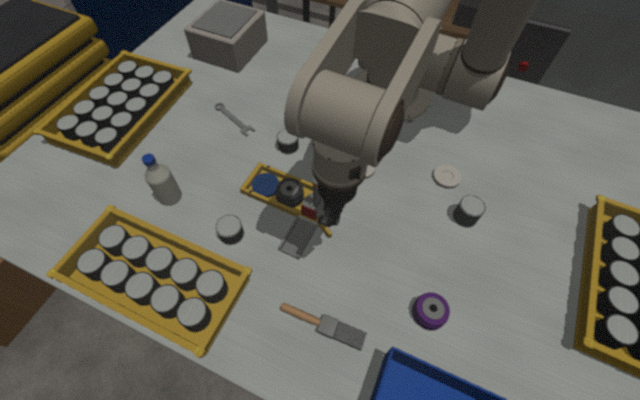

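Run:
```python
from h import *
for k in("y","z"):
    a=cv2.imread(f"pics/{k}_t.png")
    b=cv2.resize(a[165:235,295:395],None,fx=8,fy=8,interpolation=cv2.INTER_CUBIC).astype(int)
    r=b[:,180:280,2].mean(1)-b[:,180:280,1].mean(1)
    i=np.where(r>r.max()/2)[0];p=pt("top",323.5,165+(i[0]+.5)/8-.5,.058)
    print(k,i[0],i[-1],(w2t(p)*1e3).round(1))
f=lambda nm,x,y,z:print(nm,(w2t(pt("top",295+(x+.5)/8-.5,165+(y+.5)/8-.5,z))*1e3).round(1))
f("shank",221,278,.12);f("flange bottom",222,433,.01);f("flange top",222,196,.01);f("flange R",342,318,.01);f("lane near inner edge",300,437,.024);f("lane far inner edge",450,180,.024)
```

```text
y 127 157 [48.9 75.3]
z 141 167 [44.6 75. ]
shank [-4.9 75.7]
flange bottom [-43.6  73.7]
flange top [33.5 77.5]
flange R [-4.4 36.7]
lane near inner edge [-44.4  48.7]
lane far inner edge [40.5  4.5]
```

```bash
python3 -c "
from plant import order,observe
print(order.hand_in());print(observe()['time'])"
```

```text
the job is handed in; nothing more can be done
None
the job is handed in; nothing more can be done
```

I loaded the three parts in the order asked, snapped the clip over the spindle's shank, and handed the job in at about 63 s with the robot clear of everything.

- **Plate and chuck:** The plate was slid to the stop and read 20 N there. The chuck was slid against it and read 14 N. Neither was lifted.
- **Spindle:** It was carried in by the shank and brought against the chuck until about 7 N, then released upright. It dragged on the floor once at about 13 N on the way in, so I raised it about 1 mm and carried on.
- **Clip:** The push rose to about 8 N and then dropped to zero as it snapped. A final light press moved it about 4 mm further at roughly 1 N, so the first snap had not fully seated it. It now measures within about 2 mm of the shank centre and showed no sign of wedging.

Two checks were not fully clean:

- **Spindle gap:** The last top view shows an apparent 1–2.5 mm gap between the spindle's foot and the chuck. That is about one pixel, and the spindle's centre measured about 75 mm along the lane, as specified.
- **Camera disagreement:** The two cameras differed by 2–4 mm in places, so the positions above carry that uncertainty.

In the last scene picture, the tins, spanner, brush and bottle were where they started.

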